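Wash up with the bottle brush

ROBOT

A 6-joint arm with a two-finger parallel gripper is mounted at the origin on the work surface. World frame = base frame: x ahead of the robot, y to its left, z up, the work surface at z = 0. Lengths are in mm, angles in degrees, forces in N, time in s.
With the tool pointing down it reaches from about 300 to 850 mm from the base axis. Payload 4.2 kg.
Tool frame: the origin (TCP) lies on the centre line of the jaws, within the pads' length; the fingertips stand 14 mm ahead of it and the grasp point (between the pads) lies 5 mm behind it; z points along the fingers, y is the line along which they close (so a half turn about z gives the same grasp; the last joint's range is limited). The gripper opens to 91 mm and grips with 3 to 60 N. Pads are 32 mm wide; open, the fingers measure 118 mm over their backs; the gripper's body (76 mm by 178 mm) begins 60 mm behind the grasp point.
Start: joints at [-69.442, 18.312, 89.639, -0, 72.044, -1.146], TCP at [212.642, -534.252, 227.976] pointing down, gripper open.
Joint ranges: [-177.97, 177.97], [-48.28, 115.42], [12.27, 149.76], [-77.06, 257.06], [2.81, 150.46], [-146.56, 146.56]. Speed limits (degrees/s): [147.25, 147.25, 180, 180, 180, 180].

INTERFACE

Orientations are given as [roll, pitch, yaw] about the fixed x, y, z axes, in that order (R = Rz(yaw) Ry(pitch) Rx(roll)).
In Python, from workcell import * gives the robot as it stands. The module is installed in compiled form; this text tells all that it offers.
- The arm moves only by the shell command python3 -m crank 'ROWS' [FORCE]. ROWS is JSON, a list of rows, each an object of numbers: "grip": the finger opening in m, from 0 to 0.0912; "x", "y", "z": the shift along the tool's x, y, z in m; "yaw": the turn about the tool's z in rad. In form: [{"grip": .., "x": .., "y": .., "z": .., "yaw": ..}, ...]. A call has exactly 5 rows; each row is the pose to reach, as a shift and turn from the pose commanded when the call began, along the tool's axes at that moment; what a row does not reach only later rows make up. A row lasts 1/12 s, in which the tool goes at most 41.7 mm and 7.16 degrees, less where a joint would pass 70% of its speed; a pose out of reach is approached as far as the arm can. A call with a gripper value outside its range is refused whole. The fingers move at their own pace and stop on an object; FORCE is the grip in N (left out, the last holds). Time passes only in rows, so rows that repeat a pose let the fingers close, or fill a call up. It gives the time, the measured TCP pose, the force, the opening and the grip force at its end, in the units of the state.
- state(): the state, without advancing time (a new reading comes with each control period).
- grab_frame(name): name is "scene" or "top" or "wrist"; returns the picture (480x640x3 uint8, red, green, blue); there is no depth.
- camera_model(name): a dict with "intrinsics" (3x3 intrinsics, pixels), "R" (3x3) and "t" (3): a world point X has camera coordinates R X + t. Camera axes: x right, y down, z forward; pixel columns grow to the right and rows downward; lengths in mm; the calibration is good to about 2 mm. A picture is of the moment at which its call begins: read the wrist's pose just before it. camera_model takes no time and is no camera call; for the wrist camera it gives the pose at the moment of the call.
- job_done(): hands the job in; it is judged then, once.
The state is a dict: "time_s": time; "qpos": joint angles; "qvel": joint speeds; "effort": joint torques, N m; "ee_pos": TCP position; "ee_rot": TCP orientation; "force": force on the tool from outside, world axes, zero at the start; "torque": the same for the moment, N m; "gripper_width": finger opening in mm; "gripper_force": force on a finger pad.
Only numpy, scipy, OpenCV 4.12 (cv2) and the standard library are available. Lean on these libraries where they do the work, as an engineer would, in place of code of your own. Each camera call takes 0.05 s, during which the arm holds its last target. There are 200 camera calls.

TASK

Wash up whichever of these are on the worktop, in the usual order - the tall glass first, then the green mug, the milk jug last: in each, run the bottle brush down to the bottom, draw it up until its tip is at the mouth, and go down to the bottom again before moving on. When you finish, all of them stand upright on the draining tray and the brush hangs to dry by its eye on the hook of the stand. Leave the bowls, the soap bottle and the sponge where they are.

Things in the scene. Friction and masses are not known exactly. Their poses are not given: they have to be found in the camera images.
- brush: Bottle brush, 230 mm, 90 g, standing tip down in the caddy. Origin: middle of the bristles' flat bottom end (tip); z up the handle. White firm bristle head 40 mm across, z 0-92 mm; shank 8 mm across to z 125; flat blue handle 34 mm wide (y), 12 mm thick (x), z 125-230. Eye: slot right through along x, 20 mm wide (y), z 195-222. Below the eye pinch its edges (along y) from above.
- brush_eye (a point): Centre of the brush's eye, 208.5 mm above the tip; x is the direction through the eye.
- caddy: White ceramic brush caddy, fixed: round pot 66 mm outside, 58 mm inside, 95 mm high, inner floor at 8 mm. Origin: centre of its underside.
- hook_stand: Steel hook stand, fixed: round foot 120 mm across, 12 mm high; post 14 mm thick with a 20 mm ball on top (to z 262 mm); one level bar 8 mm thick, axis at z 250 mm, sticking out 73 mm from the post's axis along the stand's -x, only its end turned up, to 11 mm above the bar's axis. Origin: centre of the foot's underside.
- hook_bar (a point): Point on the axis of the hook's bar, 40 mm from the post's axis, 250 mm above the worktop; the bar runs along x, its free end towards -x.
- tray: Stainless draining tray, fixed: 260 mm (x) by 360 mm (y), floor 8 mm above the worktop, rim 16 mm high and 5 mm thick all round. Origin: centre of its underside.
- glass: Tall clear glass, 300 g: 120 mm high, 58 mm across at the foot and 64 mm at the rim, wall 3.5 mm, inner floor 12 mm above its underside. Origin: centre of its underside; z up along its axis. May be absent (then None).
- mug: Sage-green mug, 300 g: straight, 68 mm across, 95 mm high, wall 4 mm, inner floor at 7 mm; its handle stands out to 64 mm from the axis along the mug's +y, between z = 17 and 79 mm. Origin: centre of its underside; z up along its axis. May be absent (then None).
- jug: Stainless milk jug, 260 g: 108 mm high, 70 mm across up to z = 50 mm, narrowing to 64 mm at the rim, wall 3 mm, inner floor at 6 mm; its handle stands out to 67 mm from the axis along the jug's +y, between z = 26 and 96 mm, and a small lip stands out to 47 mm along -y at the rim. Origin: centre of its underside; z up along its axis. May be absent (then None).
- bowls: Stack of three white bowls, 130 mm across and 68 mm high; to be left alone. Origin: centre of the underside.
- soap: Bottle of green washing-up soap with a white pump, 60 mm across and 168 mm high; to be left alone. Origin: centre of the underside.
- sponge: Yellow and green sponge scourer, 70 (x) x 105 (y) x 37 mm; to be left alone. Origin: centre of the underside.
Not all that is in view belongs to the job. What is shaped like the mug but orange or purple is not meant.

How it is judged:
By the outcome, as a careful person would: the job done as asked, in the order asked, and still so for the second after the job is handed in, with the robot touching nothing.
Of glass, mug, jug only 2 to 3 are there at a start; the rules pass over those that are not, and their reading is None.
At some moment in a run one of glass, mug, jug may be knocked a few centimetres aside while the robot is not near it.
It also fails if it takes over 210 s, if anything falls off the work surface, if the arm or the gripper's body presses on something with over 40 N, if the wrist force passes 120 N, or if a joint passes its speed limit or range.

## Working session

There is one attempt and no reset: what is moved stays moved. The work goes in short steps, Python scripts to look and compute and a shell command to move; the robot and the scene stay as the last step left them, time stands still between calls to the robot, and variables do not carry over. Pictures are saved under pics/ and viewed, at most 14 in all, crops included, and the job is handed in when it is done.

```bash
mkdir -p pics
python3 - <<'E'
from workcell import *
import cv2,numpy as np
print(state())
for n in("scene","top"):
    f=grab_frame(n);cv2.imwrite(f"pics/{n}0.png",f[:,:,::-1])
    m=camera_model(n);print(n,m["intrinsics"],np.round(m["R"],4).tolist(),m["t"])
E
```

```text
{'time_s': 0.0, 'qpos': array([-6.94411510e+01,  1.83500978e+01,  8.97071276e+01, -8.83206856e-04,
        7.20432915e+01, -1.14528831e+00]), 'qvel': array([-0.02552821,  0.0223119 , -0.03614069,  0.03589634,  0.06671889,
       -0.06301955]), 'effort': array([ 4.53668545e-04, -4.12453759e+01, -2.31981486e+01,  7.29840738e-02,
        4.57302493e-02, -1.32329283e-04]), 'ee_pos': array([ 212.47414384, -533.77908329,  227.13084093]), 'ee_rot': array([-1.79899486e+02, -1.16956404e-03,  2.17044093e+01]), 'force': array([0.6999933 , 0.13883433, 0.25783853]), 'torque': array([ 7.93429988e-03, -6.45877180e-05,  2.63151156e-02]), 'gripper_force': 0.0, 'gripper_width': 91.54990816829552}
scene [[499.26660019   0.         318.21172318]
 [  0.         499.26660019 240.49162654]
 [  0.           0.           1.        ]] [[-0.2562, 0.9666, 0.006], [0.7611, 0.2056, -0.6152], [-0.5959, -0.1531, -0.7884]] [ 172.65449703 -261.97089767 1562.15024184]
top [[494.59060873   0.         319.46560729]
 [  0.         494.59060873 240.81405828]
 [  0.           0.           1.        ]] [[-0.0224, -0.9996, 0.0187], [-0.9875, 0.0192, -0.1563], [0.1559, -0.022, -0.9875]] [ -58.39070559  525.66097919 1096.43251081]
```

View pics/scene0.png

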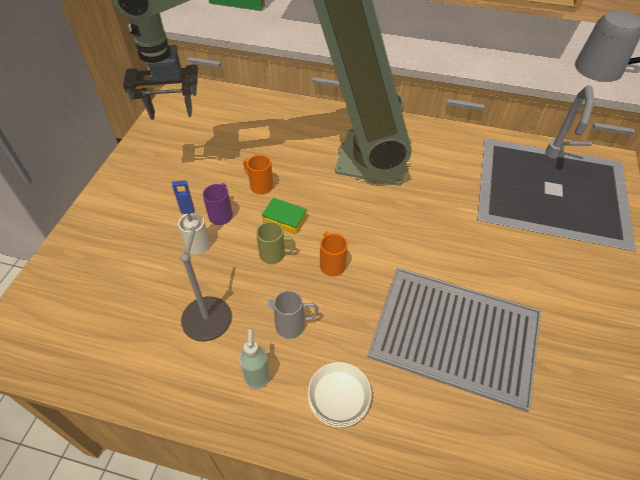

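View pics/top0.png

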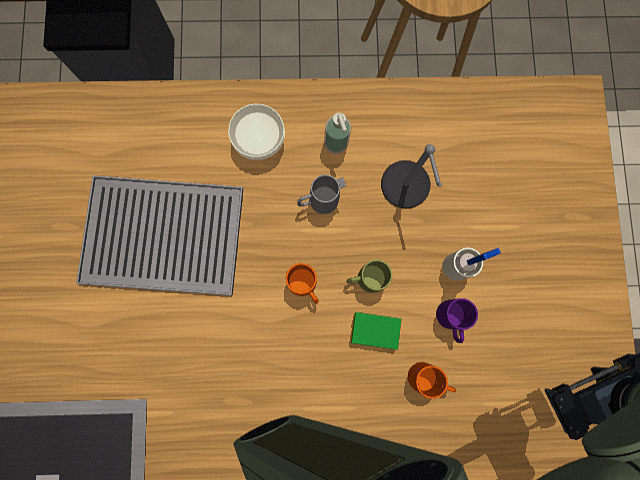

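The scene shows the grey jug at top (325,195), the tray at (160,235), the stand at (405,185), the caddy and brush at (467,263), soap at (337,132), bowls at (257,132) and the sponge at (376,331). Mug shapes at top: green (375,277), orange (302,280) and (430,380), purple (457,315). Only the green one fits the description. No glass is apparent. I'll enlarge the middle of the picture to confirm.

```bash
cat > h.py <<'E'
from workcell import *
import cv2,numpy as np
def ray(m,p):
    K,R,t=map(np.array,(m["intrinsics"],m["R"],m["t"]))
    return -R.T@t, R.T@np.linalg.inv(K)@np.array([p[0],p[1],1.])
def plane(m,p,z):
    C,d=ray(m,p); return C+d*(z-C[2])/d[2]
def proj(m,X):
    c=np.array(m["R"])@np.array(X,float)+m["t"]; q=np.array(m["intrinsics"])@c; return q[:2]/q[2]
def tri(rs):
    A=np.zeros((3,3));b=np.zeros(3)
    for C,d in rs:
        d=d/np.linalg.norm(d);P=np.eye(3)-np.outer(d,d);A+=P;b+=P@C
    return np.linalg.solve(A,b)
def snap(name,fn=None):
    m=camera_model(name);f=grab_frame(name)[:,:,::-1].copy()
    if fn:cv2.imwrite("pics/"+fn,f)
    return m,f
E
python3 - <<'E'
from h import *
f=cv2.imread("pics/top0.png");cv2.imwrite("pics/crop0.png",cv2.resize(f[90:410,220:520],None,fx=1.9,fy=1.85,interpolation=2)[:600,:800])
m=camera_model("top");s=camera_model("scene")
print("C",ray(m,(0,0))[0],ray(s,(0,0))[0])
for n,p,z in [("mugrim",(376,275),95),("jugrim",(325,191),108),("caddyrim",(468,262),95),("soap",(337,139),40),("bowl",(257,130),68),("foot",(405,184),12),("ball",(430,150),252),("bartip",(439,185),250),("orange1",(302,278),95),("orange2",(432,379),95),("purple",(460,313),95),("sponge",(376,331),37),("brushtop",(498,252),225)]:
    X=plane(m,p,z);print(n,X.round(0),"scene px",proj(s,X).round())
for p in[(94,178),(243,188),(234,295),(79,284)]:print("tray",plane(m,p,16).round())
E
```

```text
C [ 346.851229    -44.36625144 1166.02703698] [1174.47682914  126.10569862 1069.32372798]
mugrim [ 438. -189.   95.] scene px [270. 230.]
jugrim [625. -83. 108.] scene px [288. 299.]
caddyrim [ 463. -392.   95.] scene px [191. 221.]
soap [ 770. -117.   40.] scene px [255. 367.]
bowl [784.  71.  68.] scene px [338. 389.]
foot [ 664. -280.   12.] scene px [207. 315.]
ball [ 665. -283.  252.] scene px [185. 256.]
bartip [ 595. -296.  250.] scene px [193. 229.]
orange1 [435. -29.  95.] scene px [332. 242.]
orange2 [ 216. -299.   95.] scene px [257. 163.]
purple [ 353. -367.   95.] scene px [216. 193.]
sponge [ 317. -192.   37.] scene px [284. 210.]
brushtop [ 467. -410.  225.] scene px [172. 185.]
tray [690. 464.  16.]
tray [660. 110.  16.]
tray [406. 130.  16.]
tray [439. 486.  16.]
```

View pics/crop0.png

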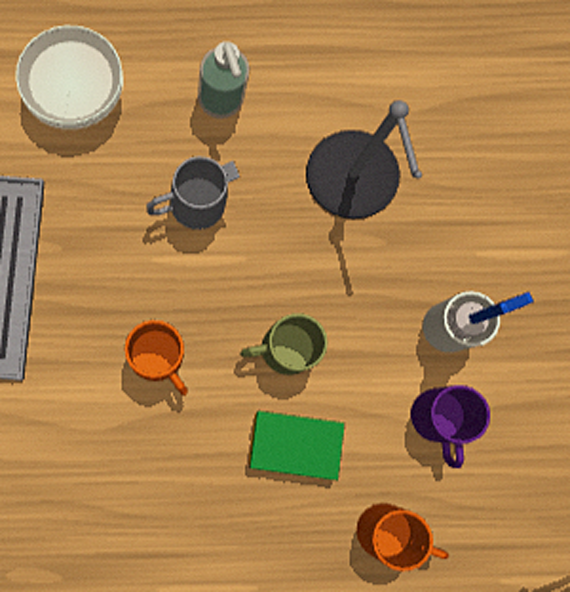

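The crop confirms it: the green mug is at crop (297,345), next to orange at (155,350) and (400,540) and purple at (455,415). The jug is at (200,192) with its lip to the upper right. There is no glass. Next I move over the brush.

```bash
python3 -m crank '[{"x":0.1,"y":-0.01,"z":-0.12,"grip":0.09},{"x":0.1,"y":-0.01,"z":-0.12,"grip":0.09},{"x":0.1,"y":-0.01,"z":-0.12,"grip":0.09},{"x":0.1,"y":-0.01,"z":-0.12,"grip":0.09},{"x":0.1,"y":-0.01,"z":-0.12,"grip":0.09}]'
python3 - <<'E'
from h import *
m,f=snap("wrist","w1.png");s=state();print(s["ee_pos"],s["ee_rot"])
C=ray(m,(0,0))[0];print(C,ray(m,(320,240))[1]); print(proj(m,(467,-410,238)),proj(m,(463,-392,95)))
E
```

```text
[ 212.52115683 -533.89342928  227.31711678] [-1.79923821e+02 -1.57600251e-03  2.17031984e+01]
[ 286.56326599 -504.01749014  383.12138758] [-0.26851884 -0.08906839 -0.95926824]
[ 236.52152465 -779.32350894] [ 262.48613069 -214.78118596]validation failed for argument at $[0]...
```

View pics/w1.png

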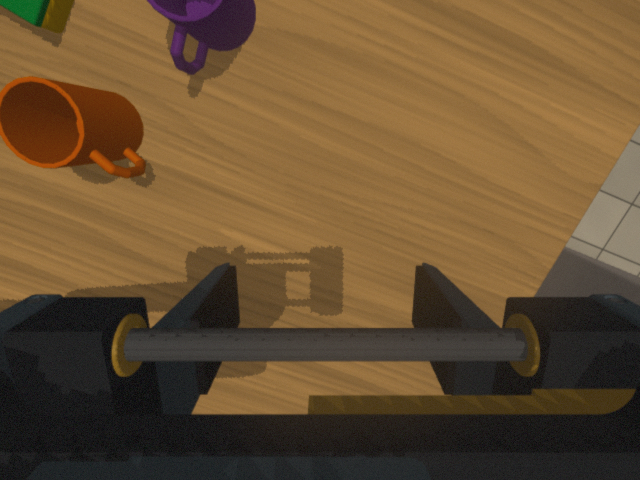

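That move was refused, and the wrist view shows only the orange and purple mugs. I'll retry with all five keys in the documented order.

```bash
python3 -m crank '[{"grip":0.09,"x":0.1,"y":-0.01,"z":-0.12,"yaw":0.0},{"grip":0.09,"x":0.1,"y":-0.01,"z":-0.12,"yaw":0.0},{"grip":0.09,"x":0.1,"y":-0.01,"z":-0.12,"yaw":0.0},{"grip":0.09,"x":0.1,"y":-0.01,"z":-0.12,"yaw":0.0},{"grip":0.09,"x":0.1,"y":-0.01,"z":-0.12,"yaw":0.0}]'
python3 - <<'E'
from h import *
m,f=snap("wrist","w2.png");s=state();print(s["ee_pos"],s["ee_rot"])
print(proj(m,(467,-410,238)),proj(m,(463,-392,95)))
E
```

```text
time_s: 0.57
ee_pos: [305.8, -487.9, 353.6]
ee_rot: [179.4, -0.2, 21.9]
force: [0.5, 0.0, 1.0]
gripper_width: 90.2
gripper_force: 0.0
[ 303.73878731 -488.01135562  350.63762793] [ 1.79669075e+02 -5.82110067e-02  2.18679071e+01]
[305.83998172 -22.17591971] [294.02518534  33.1794448 ]
```

```bash
python3 -m crank '[{"grip":0.09,"x":0.06,"y":0,"z":0,"yaw":0},{"grip":0.09,"x":0.06,"y":0,"z":0,"yaw":0},{"grip":0.09,"x":0.06,"y":0,"z":0,"yaw":0},{"grip":0.09,"x":0.06,"y":0,"z":0,"yaw":0},{"grip":0.09,"x":0.06,"y":0,"z":0,"yaw":0}]'
python3 - <<'E'
from h import *
m,f=snap("wrist","w3.png");s=state();print(s["ee_pos"],s["ee_rot"])
print(proj(m,(467,-410,238)),proj(m,(463,-392,95)))
E
```

```text
time_s: 1.03
ee_pos: [356.3, -466.1, 346.7]
ee_rot: [-179.9, 0.1, 21.7]
force: [0.4, -0.6, -0.1]
gripper_width: 90.0
gripper_force: 0.0
[ 356.19235104 -466.23201272  347.10793728] [-1.79917739e+02  7.33818216e-02  2.16280891e+01]
[309.80429221  66.90348119] [298.45961457  88.26301326]
```

View pics/w3.png

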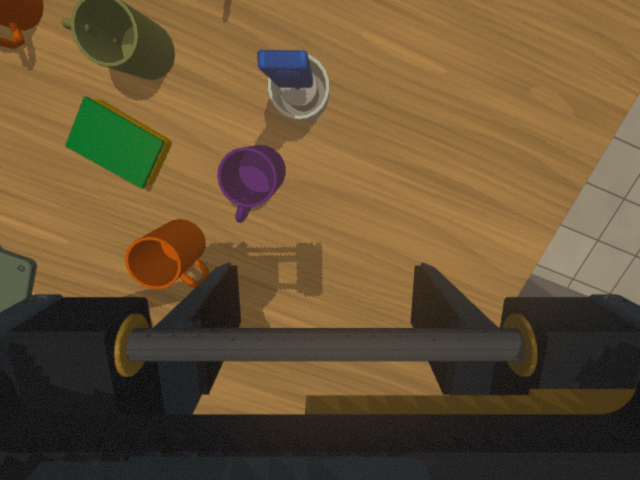

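The wrist view shows the blue handle top at (258–308, 50–85), leaning out of the caddy ring at (298,88). I'll bring the camera directly over it.

```bash
python3 -m crank '[{"grip":0.09,"x":0.046,"y":-0.016,"z":0,"yaw":0},{"grip":0.09,"x":0.046,"y":-0.016,"z":0,"yaw":0},{"grip":0.09,"x":0.046,"y":-0.016,"z":0,"yaw":0},{"grip":0.09,"x":0.046,"y":-0.016,"z":0,"yaw":0},{"grip":0.09,"x":0.046,"y":-0.016,"z":0,"yaw":0}]'
python3 - <<'E'
from h import *
m,f=snap("wrist","w4.png");s=state();print(s["ee_pos"],s["ee_rot"])
C=ray(m,(0,0))[0];n=proj(m,(C[0],C[1],0));print(C,"nadir",n)
h=cv2.cvtColor(f,cv2.COLOR_BGR2HSV);k=cv2.inRange(h,(100,120,40),(125,255,255));k[240:]=0
ct=max(cv2.findContours(k,0,2)[0],key=cv2.contourArea);r=cv2.minAreaRect(ct);x,y,w,hh=cv2.boundingRect(ct);print(r,(x,y,w,hh))
x0=max(0,x-40);y0=max(0,y-40);c=f[y0:y0+140,x0:x0+180];print(x0,y0);cv2.imwrite("pics/c4.png",cv2.resize(c,None,fx=4,fy=4,interpolation=2))
for a in [(467,-410,238),(463,-392,95)]:print(proj(m,a))
E
```

```text
time_s: 1.5
ee_pos: [393.3, -434.7, 348.0]
ee_rot: [180.0, 0.1, 21.6]
force: [-1.0, -0.1, 1.5]
gripper_width: 90.3
gripper_force: 0.0
[ 393.34915449 -434.70353649  347.96700401] [1.79984577e+02 3.96269525e-02 2.16272359e+01]
[ 467.46556759 -404.60749669  503.78258215] nadir [325.22446237 134.36011214]
((305.4999694824219, 130.0), (13.999998092651367, 44.99999237060547), 90.0) (283, 123, 46, 15)
243 83
[331.99920817 137.88782468]
[313.02836766 133.89119003]
```

View pics/c4.png

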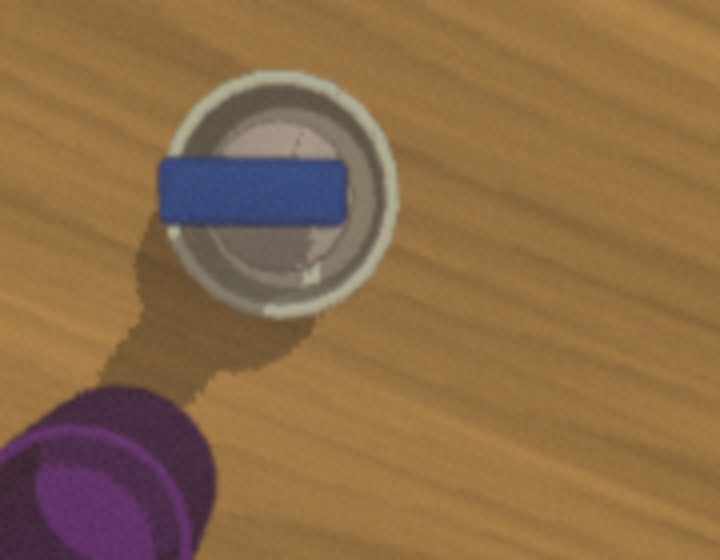

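The crop shows the upright handle's top face centred at wrist px (305.5,130). It lies along the image x axis, so the yaw is already right.

Run:
```python
from h import *
m=camera_model("wrist");s=state()
X=plane(m,(305.5,130),238);d=X-s["ee_pos"];y=np.radians(s["ee_rot"][2])
print(X,"tool dx,dy",d[0]*np.cos(y)+d[1]*np.sin(y),d[0]*np.sin(y)-d[1]*np.cos(y), plane(m,(313.7,131.7),95))
```

```text
[ 465.12910101 -390.52086459  238.        ] tool dx,dy 83.01099022916904 -14.616590566028158 [ 465.50711777 -391.87934866   95.        ]
```

```bash
python3 -m crank '[{"grip":0.09,"x":0.083,"y":-0.015,"z":0,"yaw":0},{"grip":0.09,"x":0.083,"y":-0.015,"z":0,"yaw":0},{"grip":0.09,"x":0.083,"y":-0.015,"z":0.02,"yaw":0},{"grip":0.09,"x":0.083,"y":-0.015,"z":0.06,"yaw":0},{"grip":0.09,"x":0.083,"y":-0.015,"z":0.06,"yaw":0}]'
python3 -m crank '[{"grip":0.09,"x":0,"y":0,"z":0.04,"yaw":0},{"grip":0.09,"x":0,"y":0,"z":0.075,"yaw":0},{"grip":0.09,"x":0,"y":0,"z":0.105,"yaw":0},{"grip":0.06,"x":0,"y":0,"z":0.105,"yaw":0},{"grip":0.03,"x":0,"y":0,"z":0.105,"yaw":0}]' 30
python3 -m crank '[{"grip":0.02,"x":0,"y":0,"z":0,"yaw":0},{"grip":0.02,"x":0,"y":0,"z":0,"yaw":0},{"grip":0.02,"x":0,"y":0,"z":0,"yaw":0},{"grip":0.02,"x":0,"y":0,"z":0,"yaw":0},{"grip":0.02,"x":0,"y":0,"z":0,"yaw":0}]' 30
```

```text
time_s: 1.97
ee_pos: [461.9, -386.2, 279.4]
ee_rot: [-179.1, 0.5, 21.7]
force: [-0.7, 0.9, -2.4]
gripper_width: 89.9
gripper_force: 0.0
time_s: 2.38
ee_pos: [465.6, -390.2, 183.5]
ee_rot: [-179.9, 0.0, 21.6]
force: [0.1, -0.6, 0.3]
gripper_width: 79.7
gripper_force: 0.0
time_s: 2.8
ee_pos: [466.3, -389.6, 184.1]
ee_rot: [179.9, -0.1, 21.7]
force: [-0.1, -0.1, -0.1]
gripper_width: 46.2
gripper_force: 0.0
```

```bash
python3 -m crank '[{"grip":0.02,"x":0,"y":0,"z":0,"yaw":0},{"grip":0.02,"x":0,"y":0,"z":0,"yaw":0},{"grip":0.02,"x":0,"y":0,"z":0,"yaw":0},{"grip":0.02,"x":0,"y":0,"z":0,"yaw":0},{"grip":0.02,"x":0,"y":0,"z":0,"yaw":0}]' 30
python3 -m crank '[{"grip":0.02,"x":0,"y":0,"z":-0.02,"yaw":0},{"grip":0.02,"x":0,"y":0,"z":-0.05,"yaw":0},{"grip":0.02,"x":0,"y":0,"z":-0.09,"yaw":0},{"grip":0.02,"x":0,"y":0,"z":-0.125,"yaw":0},{"grip":0.02,"x":0,"y":0,"z":-0.125,"yaw":0}]' 30
python3 - <<'E'
from h import *
print(state()["ee_pos"],state()["gripper_width"])
m,f=snap("top","t5.png");h=cv2.cvtColor(f,cv2.COLOR_BGR2HSV)
k=cv2.inRange(h,(30,60,30),(48,200,255));k[:240]=0;k[310:]=0
ct=max(cv2.findContours(k,0,2)[0],key=cv2.contourArea);print(cv2.boundingRect(ct),cv2.contourArea(ct))
cv2.imwrite("pics/c5.png",np.vstack([cv2.resize(f[225:325,310:480],None,fx=4,fy=3,interpolation=2),cv2.resize(f[140:240,280:450],None,fx=4,fy=3,interpolation=2)])[:600])
E
```

```text
time_s: 3.22
ee_pos: [466.1, -389.3, 183.3]
ee_rot: [180.0, -0.0, 21.7]
force: [-0.6, -0.3, 2.9]
gripper_width: 33.3
gripper_force: 29.9
time_s: 3.63
ee_pos: [468.2, -391.2, 315.8]
ee_rot: [179.3, -0.4, 21.7]
force: [0.8, -0.1, -0.2]
gripper_width: 33.7
gripper_force: 29.9
[ 468.21611803 -391.15786822  315.80005994] 33.66594592037317
(347, 260, 45, 32) 818.0
```

View pics/c5.png

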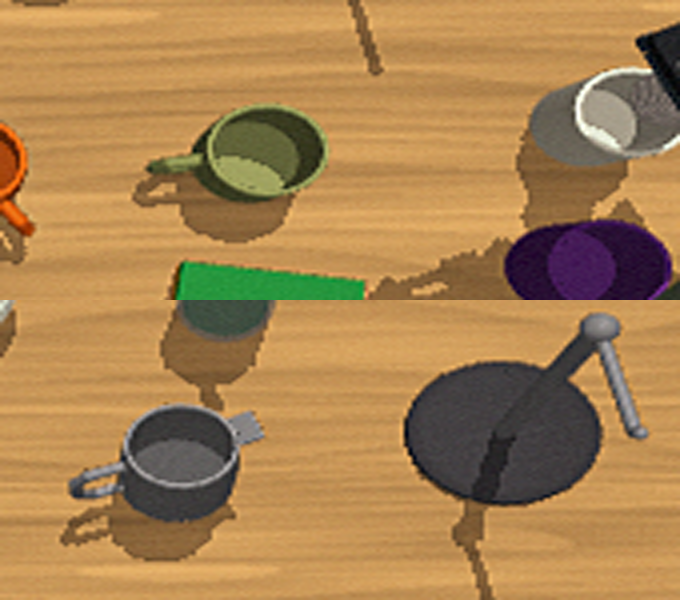

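Crop readings, as top px: mug rim centre (376.5,276.3), mug handle end (347.5,281). Jug rim centre (325.2,188.7), jug handle end (298,203), lip end (345.5,181.7). Stand foot (405.7,184.3), ball (430,149.3), bar end (440,184).

Run:
```python
from h import *
m=camera_model("top")
P=lambda p,z:plane(m,p,z)
mu=P((376.5,276.3),95);mh=P((347.5,281),70);ju=P((325.2,188.7),108);jh=P((298,203),85);jl=P((345.5,181.7),108)
ft=P((405.7,184.3),12);ba=P((430,149.3),252);bt=P((440,184),255)
a=lambda v:np.degrees(np.arctan2(v[1],v[0]))
print("mug",mu,"handle dir",a(mh-mu));print("jug",ju,"handle",a(jh-ju),"lip",a(jl-ju), np.linalg.norm((jl-ju)))
print("foot",ft,"ball",ba,"bar end",bt,"bar dir",a(bt-ft),a(bt-ba),np.linalg.norm((bt-ft)[:2]))
s=state();y=np.radians(s["ee_rot"][2])
d=mu-s["ee_pos"];print("tool",d[0]*np.cos(y)+d[1]*np.sin(y),d[0]*np.sin(y)-d[1]*np.cos(y))
```

```text
mug [ 435.48680232 -190.36806875   95.        ] handle dir 96.51552217079794
jug [629.87558323 -83.13401908 108.        ] handle 112.92587112930535 lip -71.49911294912292 47.731694101667934
foot [ 663.11469167 -281.32691439   12.        ] ball [ 666.35875115 -282.7347393   252.        ] bar end [ 595.98081258 -297.15437031  255.        ] bar dir -166.73421208120575 -168.42100415583667 68.97438714499498
tool 44.4229018843198 -197.59427426805362
```

```bash
python3 -m crank '[{"grip":0.02,"x":0.01,"y":-0.04,"z":0,"yaw":0},{"grip":0.02,"x":0.02,"y":-0.08,"z":0,"yaw":0},{"grip":0.02,"x":0.03,"y":-0.12,"z":0,"yaw":0},{"grip":0.02,"x":0.04,"y":-0.16,"z":0,"yaw":0},{"grip":0.02,"x":0.044,"y":-0.197,"z":0,"yaw":0}]' 30
python3 -m crank '[{"grip":0.02,"x":0,"y":0,"z":0,"yaw":0},{"grip":0.02,"x":0,"y":0,"z":0,"yaw":0},{"grip":0.02,"x":0,"y":0,"z":0.02,"yaw":0},{"grip":0.02,"x":0,"y":0,"z":0.02,"yaw":0},{"grip":0.02,"x":0,"y":0,"z":0.02,"yaw":0}]' 30
python3 - <<'E'
from h import *
m,f=snap("wrist");m2,g=snap("scene")
cv2.imwrite("pics/c6.png",np.hstack([cv2.resize(f,(520,390)),cv2.resize(g[170:290,220:320],None,fx=2.8,fy=3.25,interpolation=2)]))
E
```

```text
time_s: 4.1
ee_pos: [432.9, -187.4, 305.8]
ee_rot: [-179.8, 0.1, 21.7]
force: [1.1, 0.4, 0.5]
gripper_width: 34.1
gripper_force: 29.9
time_s: 4.52
ee_pos: [433.5, -190.6, 286.4]
ee_rot: [-179.9, 0.2, 21.6]
force: [0.5, 0.4, -1.0]
gripper_width: 34.0
gripper_force: 29.9
```

View pics/c6.png

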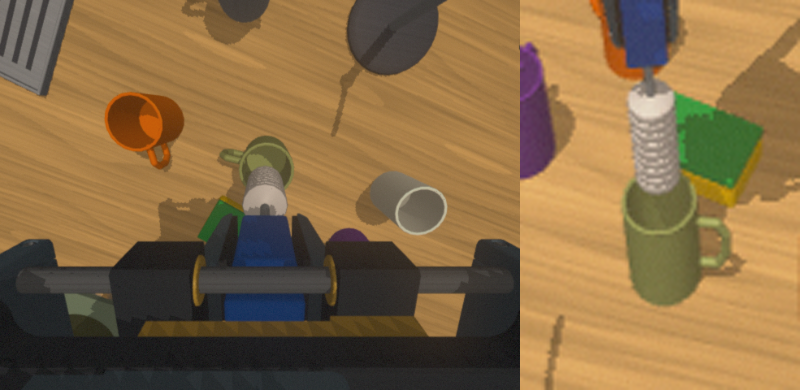

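The brush tip hangs over the middle of the mug mouth in both views. I'll go down, up to the mouth and down again.

```bash
python3 -m crank '[{"grip":0.02,"x":0.001,"y":0,"z":0.03,"yaw":0},{"grip":0.02,"x":0.001,"y":0,"z":0.06,"yaw":0},{"grip":0.02,"x":0.001,"y":0,"z":0.085,"yaw":0},{"grip":0.02,"x":0.001,"y":0,"z":0.1,"yaw":0},{"grip":0.02,"x":0.001,"y":0,"z":0.1,"yaw":0}]' 30
python3 -m crank '[{"grip":0.02,"x":0,"y":0,"z":0.002,"yaw":0},{"grip":0.02,"x":0,"y":0,"z":0.003,"yaw":0},{"grip":0.02,"x":0,"y":0,"z":0.004,"yaw":0},{"grip":0.02,"x":0,"y":0,"z":0.004,"yaw":0},{"grip":0.02,"x":0,"y":0,"z":0.004,"yaw":0}]' 30
```

```text
time_s: 5.03
ee_pos: [433.7, -189.5, 185.4]
ee_rot: [-179.8, 0.2, 21.7]
force: [0.4, 0.5, -0.4]
gripper_width: 34.0
gripper_force: 29.9
time_s: 5.45
ee_pos: [435.3, -189.8, 184.8]
ee_rot: [179.9, -0.1, 21.7]
force: [0.2, -0.4, -0.8]
gripper_width: 33.7
gripper_force: 29.9
```

```bash
python3 -m crank '[{"grip":0.02,"x":0,"y":0,"z":0.001,"yaw":0},{"grip":0.02,"x":0,"y":0,"z":0.002,"yaw":0},{"grip":0.02,"x":0,"y":0,"z":0.002,"yaw":0},{"grip":0.02,"x":0,"y":0,"z":0.002,"yaw":0},{"grip":0.02,"x":0,"y":0,"z":0.002,"yaw":0}]' 30
python3 -m crank '[{"grip":0.02,"x":0,"y":0,"z":0.001,"yaw":0},{"grip":0.02,"x":0,"y":0,"z":0.002,"yaw":0},{"grip":0.02,"x":0,"y":0,"z":0.002,"yaw":0},{"grip":0.02,"x":0,"y":0,"z":0.002,"yaw":0},{"grip":0.02,"x":0,"y":0,"z":0.002,"yaw":0}]' 30
```

```text
time_s: 5.87
ee_pos: [435.2, -189.7, 182.2]
ee_rot: [180.0, -0.0, 21.7]
force: [0.5, 0.0, 1.3]
gripper_width: 33.7
gripper_force: 29.9
time_s: 6.28
ee_pos: [435.4, -189.8, 182.1]
ee_rot: [179.9, -0.1, 21.7]
force: [-1.9, -0.0, 13.2]
gripper_width: 34.0
gripper_force: 30.0
```

Contact at the bottom. Now up to the mouth, 88 mm, and down again.

```bash
python3 -m crank '[{"grip":0.02,"x":0,"y":0,"z":-0.03,"yaw":0},{"grip":0.02,"x":0,"y":0,"z":-0.06,"yaw":0},{"grip":0.02,"x":0,"y":0,"z":-0.088,"yaw":0},{"grip":0.02,"x":0,"y":0,"z":-0.088,"yaw":0},{"grip":0.02,"x":0,"y":0,"z":-0.088,"yaw":0}]' 30
python3 -m crank '[{"grip":0.02,"x":0,"y":0,"z":0,"yaw":0},{"grip":0.02,"x":0,"y":0,"z":0,"yaw":0},{"grip":0.02,"x":0,"y":0,"z":0,"yaw":0},{"grip":0.02,"x":0,"y":0,"z":0,"yaw":0},{"grip":0.02,"x":0,"y":0,"z":0,"yaw":0}]' 30
python3 -m crank '[{"grip":0.02,"x":0,"y":0,"z":0.03,"yaw":0},{"grip":0.02,"x":0,"y":0,"z":0.06,"yaw":0},{"grip":0.02,"x":0,"y":0,"z":0.084,"yaw":0},{"grip":0.02,"x":0,"y":0,"z":0.086,"yaw":0},{"grip":0.02,"x":0,"y":0,"z":0.088,"yaw":0}]' 30
python3 -m crank '[{"grip":0.02,"x":0,"y":0,"z":0,"yaw":0},{"grip":0.02,"x":0,"y":0,"z":0,"yaw":0},{"grip":0.02,"x":0,"y":0,"z":0,"yaw":0},{"grip":0.02,"x":0,"y":0,"z":0,"yaw":0},{"grip":0.02,"x":0,"y":0,"z":0,"yaw":0}]' 30
```

```text
time_s: 6.7
ee_pos: [435.5, -189.8, 269.1]
ee_rot: [179.9, -0.1, 21.7]
force: [-0.7, 0.0, -2.6]
gripper_width: 33.9
gripper_force: 30.0
time_s: 7.12
ee_pos: [434.7, -189.5, 267.2]
ee_rot: [-179.9, 0.1, 21.7]
force: [-0.2, 0.4, -0.8]
gripper_width: 33.9
gripper_force: 30.0
time_s: 7.53
ee_pos: [434.6, -189.5, 179.1]
ee_rot: [-179.9, 0.1, 21.7]
force: [0.1, -0.4, -0.6]
gripper_width: 33.8
gripper_force: 30.0
time_s: 7.95
ee_pos: [435.1, -189.7, 180.4]
ee_rot: [180.0, -0.0, 21.7]
force: [0.1, -0.3, -0.9]
gripper_width: 33.9
gripper_force: 30.0
```

```bash
python3 -m crank '[{"grip":0.02,"x":0,"y":0,"z":0.001,"yaw":0},{"grip":0.02,"x":0,"y":0,"z":0.002,"yaw":0},{"grip":0.02,"x":0,"y":0,"z":0.002,"yaw":0},{"grip":0.02,"x":0,"y":0,"z":0.002,"yaw":0},{"grip":0.02,"x":0,"y":0,"z":0.002,"yaw":0}]' 30
python3 - <<'E'
from h import *
m,f=snap("scene");print(state()["force"])
cv2.imwrite("pics/c7.png",cv2.resize(f[190:350,150:330],None,fx=4,fy=3.7,interpolation=2))
E
```

```text
time_s: 8.37
ee_pos: [435.2, -189.7, 178.9]
ee_rot: [180.0, -0.0, 21.7]
force: [-1.5, 1.4, 6.3]
gripper_width: 33.7
gripper_force: 30.0
[-0.81981538  0.17825163  4.71337714]
```

View pics/c7.png

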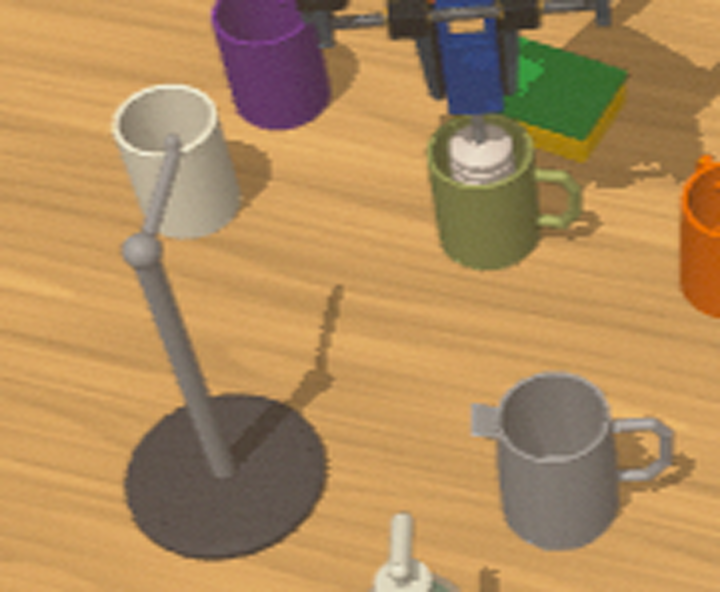

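The brush is at the mug's bottom. Scene readings: jug rim (288.3,303), ball (185.3,257.6), bar end (193,228.6). I lift and work out the jug move.

```bash
python3 -m crank '[{"grip":0.02,"x":0,"y":0,"z":-0.03,"yaw":0},{"grip":0.02,"x":0,"y":0,"z":-0.06,"yaw":0},{"grip":0.02,"x":0,"y":0,"z":-0.09,"yaw":0},{"grip":0.02,"x":0,"y":0,"z":-0.12,"yaw":0},{"grip":0.02,"x":0,"y":0,"z":-0.125,"yaw":0}]' 30
python3 - <<'E'
from h import *
t=camera_model("top");s=camera_model("scene")
j=tri([ray(t,(325.2,188.7)),ray(s,(288.3,303))]);ba=tri([ray(t,(430,149.3)),ray(s,(185.3,257.6))]);bt=tri([ray(t,(440,184)),ray(s,(193,228.6))])
print("jug",j,plane(s,(288.3,303),108),"ball",ba,"tip",bt,np.degrees(np.arctan2(*(ba-bt)[1::-1])))
st=state();y=np.radians(st["ee_rot"][2]);d=np.array([629.5,-82.5,0])-st["ee_pos"];print(st["ee_pos"],"tool",d[0]*np.cos(y)+d[1]*np.sin(y),d[0]*np.sin(y)-d[1]*np.cos(y))
E
```

```text
time_s: 8.83
ee_pos: [437.1, -190.6, 308.1]
ee_rot: [179.6, -0.4, 21.7]
force: [0.1, -1.1, -1.2]
gripper_width: 33.7
gripper_force: 30.0
jug [631.62599232 -82.31914607 100.48444874] [635.6628878  -79.60258064 108.        ] ball [ 667.15202907 -282.7357312   248.9753495 ] tip [ 596.01177277 -296.41332714  253.62167013] 10.883024156699106
[ 437.05236698 -190.55484651  308.13200852] tool 218.7648130820721 -29.221530900913024
```

```bash
python3 -m crank '[{"grip":0.02,"x":0.04,"y":-0.005,"z":0,"yaw":0},{"grip":0.02,"x":0.08,"y":-0.01,"z":0,"yaw":0},{"grip":0.02,"x":0.12,"y":-0.015,"z":0,"yaw":0},{"grip":0.02,"x":0.16,"y":-0.02,"z":0,"yaw":0},{"grip":0.02,"x":0.2,"y":-0.025,"z":0,"yaw":0}]' 30
python3 -m crank '[{"grip":0.02,"x":0.022,"y":-0.004,"z":0,"yaw":0},{"grip":0.02,"x":0.022,"y":-0.004,"z":0.01,"yaw":0},{"grip":0.02,"x":0.022,"y":-0.004,"z":0.01,"yaw":0},{"grip":0.02,"x":0.022,"y":-0.004,"z":0.01,"yaw":0},{"grip":0.02,"x":0.022,"y":-0.004,"z":0.01,"yaw":0}]' 30
python3 - <<'E'
from h import *
m,f=snap("scene");t,g=snap("top");w,v=snap("wrist")
c=lambda a:cv2.resize(a,(390,300),interpolation=2)
cv2.imwrite("pics/c8.png",np.vstack([np.hstack([c(f[220:350,210:380]),c(g[130:260,250:420])]),np.hstack([c(v),c(f[150:410,120:460])])]))
E
```

```text
time_s: 9.25
ee_pos: [612.6, -91.2, 301.8]
ee_rot: [-180.0, 0.1, 21.7]
force: [0.5, -0.1, 0.1]
gripper_width: 33.8
gripper_force: 30.0
time_s: 9.67
ee_pos: [629.4, -81.3, 292.8]
ee_rot: [-180.0, 0.1, 21.6]
force: [-0.6, -0.0, -1.0]
gripper_width: 34.0
gripper_force: 30.0
```

View pics/c8.png

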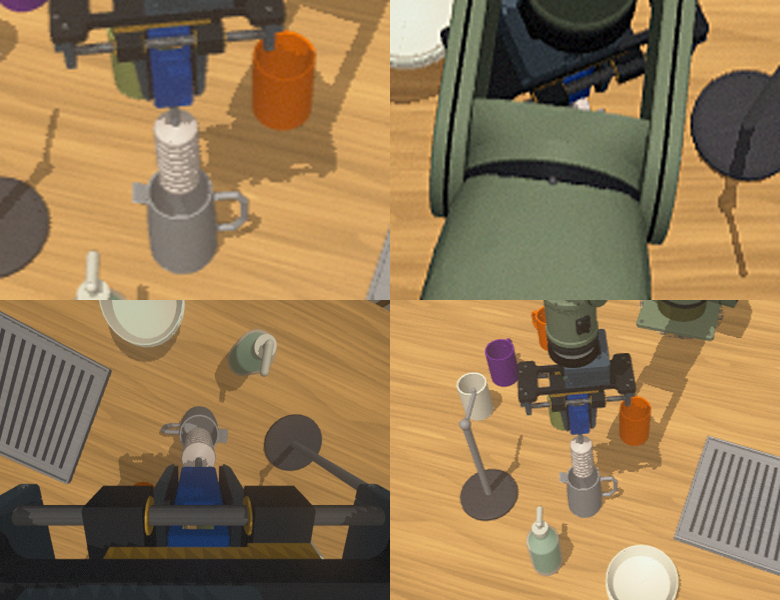

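The brush is centred over the jug mouth. Down to the bottom.

```bash
python3 -m crank '[{"grip":0.02,"x":0.001,"y":0.001,"z":0.03,"yaw":0},{"grip":0.02,"x":0.001,"y":0.001,"z":0.06,"yaw":0},{"grip":0.02,"x":0.001,"y":0.001,"z":0.09,"yaw":0},{"grip":0.02,"x":0.001,"y":0.001,"z":0.111,"yaw":0},{"grip":0.02,"x":0.001,"y":0.001,"z":0.111,"yaw":0}]' 30
python3 -m crank '[{"grip":0.02,"x":0,"y":0,"z":0.002,"yaw":0},{"grip":0.02,"x":0,"y":0,"z":0.003,"yaw":0},{"grip":0.02,"x":0,"y":0,"z":0.004,"yaw":0},{"grip":0.02,"x":0,"y":0,"z":0.004,"yaw":0},{"grip":0.02,"x":0,"y":0,"z":0.004,"yaw":0}]' 30
```

```text
time_s: 10.23
ee_pos: [629.6, -81.6, 178.9]
ee_rot: [-179.9, 0.3, 21.7]
force: [-0.4, 0.3, -0.9]
gripper_width: 33.6
gripper_force: 30.0
time_s: 10.65
ee_pos: [632.2, -81.2, 179.0]
ee_rot: [179.9, -0.1, 21.7]
force: [-0.2, -0.0, 0.2]
gripper_width: 34.0
gripper_force: 30.0
```

```bash
python3 -m crank '[{"grip":0.02,"x":0,"y":0,"z":0.001,"yaw":0},{"grip":0.02,"x":0,"y":0,"z":0.002,"yaw":0},{"grip":0.02,"x":0,"y":0,"z":0.002,"yaw":0},{"grip":0.02,"x":0,"y":0,"z":0.002,"yaw":0},{"grip":0.02,"x":0,"y":0,"z":0.002,"yaw":0}]' 30
```

```text
time_s: 11.07
ee_pos: [632.1, -81.1, 176.8]
ee_rot: [180.0, -0.1, 21.7]
force: [-0.8, 0.3, 4.4]
gripper_width: 34.0
gripper_force: 30.0
```

Contact. Up 102 mm to the jug's mouth, then down again.

```bash
python3 -m crank '[{"grip":0.02,"x":0,"y":0,"z":-0.03,"yaw":0},{"grip":0.02,"x":0,"y":0,"z":-0.06,"yaw":0},{"grip":0.02,"x":0,"y":0,"z":-0.09,"yaw":0},{"grip":0.02,"x":0,"y":0,"z":-0.102,"yaw":0},{"grip":0.02,"x":0,"y":0,"z":-0.102,"yaw":0}]' 30
python3 -m crank '[{"grip":0.02,"x":0,"y":0,"z":0,"yaw":0},{"grip":0.02,"x":0,"y":0,"z":0,"yaw":0},{"grip":0.02,"x":0,"y":0,"z":0,"yaw":0},{"grip":0.02,"x":0,"y":0,"z":0,"yaw":0},{"grip":0.02,"x":0,"y":0,"z":0,"yaw":0}]' 30
python3 -m crank '[{"grip":0.02,"x":0,"y":0,"z":0.03,"yaw":0},{"grip":0.02,"x":0,"y":0,"z":0.06,"yaw":0},{"grip":0.02,"x":0,"y":0,"z":0.09,"yaw":0},{"grip":0.02,"x":0,"y":0,"z":0.1,"yaw":0},{"grip":0.02,"x":0,"y":0,"z":0.101,"yaw":0}]' 30
python3 -m crank '[{"grip":0.02,"x":0,"y":0,"z":0.001,"yaw":0},{"grip":0.02,"x":0,"y":0,"z":0.002,"yaw":0},{"grip":0.02,"x":0,"y":0,"z":0.002,"yaw":0},{"grip":0.02,"x":0,"y":0,"z":0.002,"yaw":0},{"grip":0.02,"x":0,"y":0,"z":0.002,"yaw":0}]' 30
```

```text
time_s: 11.48
ee_pos: [633.3, -81.4, 281.4]
ee_rot: [179.8, -0.3, 21.7]
force: [0.5, 0.0, -1.0]
gripper_width: 33.8
gripper_force: 30.0
time_s: 11.9
ee_pos: [631.4, -81.1, 276.7]
ee_rot: [-179.9, 0.1, 21.7]
force: [-0.1, 0.0, -0.6]
gripper_width: 33.9
gripper_force: 30.0
time_s: 12.32
ee_pos: [631.2, -80.9, 175.9]
ee_rot: [-179.9, 0.1, 21.7]
force: [-0.1, 0.6, 0.3]
gripper_width: 33.9
gripper_force: 30.0
time_s: 12.73
ee_pos: [631.9, -81.2, 175.2]
ee_rot: [180.0, -0.0, 21.7]
force: [-0.2, 1.0, -1.7]
gripper_width: 33.8
gripper_force: 30.0
```

```bash
python3 -m crank '[{"grip":0.02,"x":0,"y":0,"z":0.001,"yaw":0},{"grip":0.02,"x":0,"y":0,"z":0.002,"yaw":0},{"grip":0.02,"x":0,"y":0,"z":0.002,"yaw":0},{"grip":0.02,"x":0,"y":0,"z":0.002,"yaw":0},{"grip":0.02,"x":0,"y":0,"z":0.002,"yaw":0}]' 30
python3 -m crank '[{"grip":0.02,"x":0,"y":0,"z":-0.03,"yaw":0},{"grip":0.02,"x":0,"y":0,"z":-0.06,"yaw":0},{"grip":0.02,"x":0,"y":0,"z":-0.09,"yaw":0},{"grip":0.02,"x":0,"y":0,"z":-0.125,"yaw":0},{"grip":0.02,"x":0,"y":0,"z":-0.125,"yaw":0}]' 30
python3 -m crank '[{"grip":0.02,"x":0,"y":0,"z":0,"yaw":0},{"grip":0.02,"x":0,"y":0,"z":0,"yaw":0},{"grip":0.02,"x":0,"y":0,"z":0,"yaw":0},{"grip":0.02,"x":0,"y":0,"z":0,"yaw":0},{"grip":0.02,"x":0,"y":0,"z":0,"yaw":0}]' 30
python3 -c "from h import *;print(state()['ee_pos'],state()['ee_rot'],state()['qpos'].round())"
```

```text
time_s: 13.15
ee_pos: [632.0, -81.1, 175.1]
ee_rot: [179.9, -0.1, 21.7]
force: [-1.3, 0.7, 7.9]
gripper_width: 34.1
gripper_force: 30.0
time_s: 13.57
ee_pos: [634.6, -81.5, 306.1]
ee_rot: [179.6, -0.7, 21.7]
force: [0.9, -0.3, 0.4]
gripper_width: 33.9
gripper_force: 30.0
time_s: 13.98
ee_pos: [631.4, -81.1, 296.4]
ee_rot: [-179.9, 0.1, 21.7]
force: [0.1, 0.0, -2.0]
gripper_width: 33.8
gripper_force: 30.0
[631.36177167 -81.06087242 296.40811632] [-1.79924918e+02  1.38300828e-01  2.17015175e+01] [-8. 22. 74. -0. 84. 60.]
```

Both are washed. Now I take the brush to a spot off the free end of the hook bar, with yaw aligned to about 11.5°.

```bash
python3 -m crank '[{"grip":0.02,"x":-0.03,"y":0.02,"z":0,"yaw":0.04},{"grip":0.02,"x":-0.06,"y":0.04,"z":0,"yaw":0.08},{"grip":0.02,"x":-0.09,"y":0.06,"z":0,"yaw":0.13},{"grip":0.02,"x":-0.119,"y":0.08,"z":0,"yaw":0.178},{"grip":0.02,"x":-0.119,"y":0.08,"z":0,"yaw":0.178}]' 40
python3 -m crank '[{"grip":0.02,"x":-0.005,"y":0.035,"z":0,"yaw":0},{"grip":0.02,"x":-0.01,"y":0.07,"z":0,"yaw":0},{"grip":0.02,"x":-0.013,"y":0.103,"z":0,"yaw":0},{"grip":0.02,"x":-0.013,"y":0.103,"z":0,"yaw":0},{"grip":0.02,"x":-0.013,"y":0.103,"z":0,"yaw":0}]' 40
python3 -m crank '[{"grip":0.02,"x":0,"y":0,"z":0.03,"yaw":0},{"grip":0.02,"x":0,"y":0,"z":0.06,"yaw":0},{"grip":0.02,"x":0,"y":0,"z":0.081,"yaw":0},{"grip":0.02,"x":0,"y":0,"z":0.081,"yaw":0},{"grip":0.02,"x":0,"y":0,"z":0.081,"yaw":0}]' 40
python3 - <<'E'
from h import *
s=state();print(s["ee_pos"],s["ee_rot"])
m,f=snap("scene");t,g=snap("top");w,v=snap("wrist","w9.png")
c=lambda a:cv2.resize(a,(390,300),interpolation=2)
cv2.imwrite("pics/c9.png",np.vstack([np.hstack([c(f[180:310,120:290]),c(g[120:280,360:570])]),np.hstack([c(v),c(v[120:420,150:500])])]))
for X in [(666,-282.5,252),(595,-296.5,261)]:print(proj(w,X))
E
```

```text
time_s: 14.4
ee_pos: [547.3, -204.0, 297.7]
ee_rot: [179.9, 0.2, 11.1]
force: [-0.7, -0.1, -1.2]
gripper_width: 33.7
gripper_force: 40.0
time_s: 14.82
ee_pos: [558.5, -304.1, 296.6]
ee_rot: [-179.9, 0.1, 11.4]
force: [0.3, 0.6, -0.5]
gripper_width: 33.7
gripper_force: 40.0
time_s: 15.23
ee_pos: [558.4, -301.5, 216.2]
ee_rot: [-179.9, 0.1, 11.6]
force: [0.6, -0.1, -0.4]
gripper_width: 33.7
gripper_force: 40.0
[ 558.43476876 -301.48991149  216.24119063] [-1.79882963e+02  9.95698977e-02  1.15802019e+01]
[332.35208186  38.21351264]
[330.33864337 269.08519894]
```

View pics/c9.png

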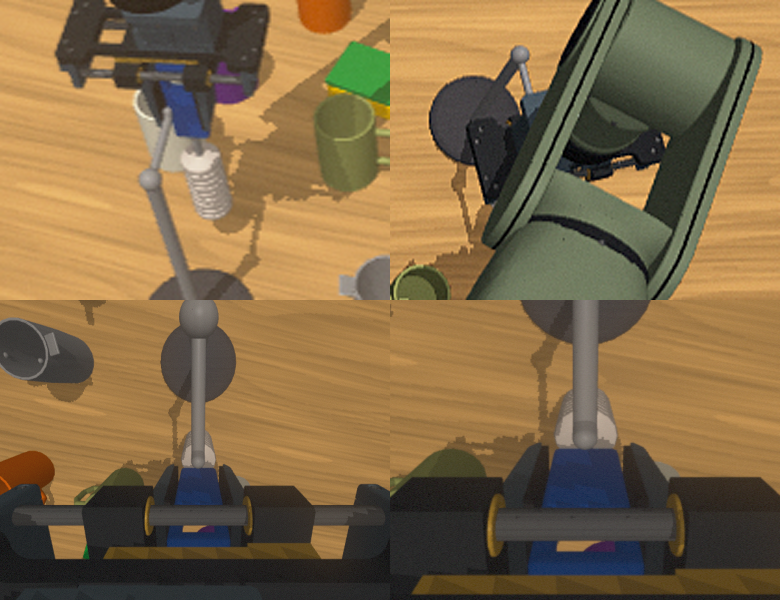

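The wrist view shows the bar (ball at px 326,29, end at 325,261) in line with the handle, whose centre is at x≈324. It is straight ahead within 1 mm, so I slide on.

```bash
python3 -m crank '[{"grip":0.02,"x":0.01,"y":0,"z":0,"yaw":0},{"grip":0.02,"x":0.02,"y":0,"z":0,"yaw":0},{"grip":0.02,"x":0.03,"y":0,"z":0,"yaw":0},{"grip":0.02,"x":0.04,"y":0,"z":0,"yaw":0},{"grip":0.02,"x":0.045,"y":0,"z":0,"yaw":0}]' 40
python3 - <<'E'
from h import *
w,v=snap("wrist");m,f=snap("scene")
c=lambda a:cv2.resize(a,(390,300),interpolation=2)
cv2.imwrite("pics/c10.png",np.hstack([c(f[190:280,140:250]),c(v[120:420,150:500])]))
E
```

```text
time_s: 15.8
ee_pos: [604.7, -293.5, 216.8]
ee_rot: [180.0, -0.1, 11.6]
force: [0.1, -0.6, -1.4]
gripper_width: 33.7
gripper_force: 40.0
```

View pics/c10.png

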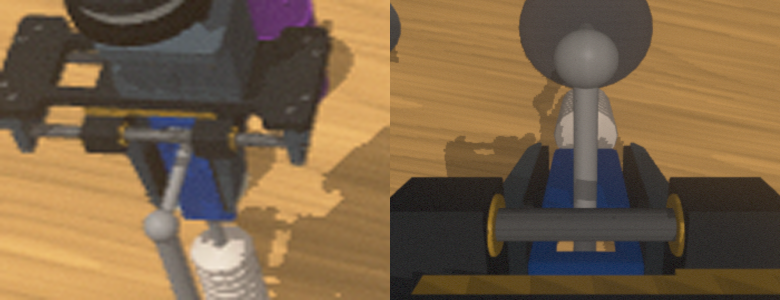

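The bar enters the slot centrally with no contact force. I go on 22 mm, then lower until the brush hangs.

```bash
python3 -m crank '[{"grip":0.02,"x":0.006,"y":0,"z":0,"yaw":0},{"grip":0.02,"x":0.012,"y":0,"z":0,"yaw":0},{"grip":0.02,"x":0.018,"y":0,"z":0,"yaw":0},{"grip":0.02,"x":0.022,"y":0,"z":0,"yaw":0},{"grip":0.02,"x":0.022,"y":0,"z":0,"yaw":0}]' 40
python3 -m crank '[{"grip":0.02,"x":0,"y":0,"z":0.003,"yaw":0},{"grip":0.02,"x":0,"y":0,"z":0.006,"yaw":0},{"grip":0.02,"x":0,"y":0,"z":0.009,"yaw":0},{"grip":0.02,"x":0,"y":0,"z":0.012,"yaw":0},{"grip":0.02,"x":0,"y":0,"z":0.012,"yaw":0}]' 20
python3 -m crank '[{"grip":0.02,"x":0,"y":0,"z":0.001,"yaw":0},{"grip":0.02,"x":0,"y":0,"z":0.002,"yaw":0},{"grip":0.02,"x":0,"y":0,"z":0.002,"yaw":0},{"grip":0.02,"x":0,"y":0,"z":0.002,"yaw":0},{"grip":0.02,"x":0,"y":0,"z":0.002,"yaw":0}]' 10
```

```text
time_s: 16.32
ee_pos: [625.1, -289.4, 216.8]
ee_rot: [180.0, -0.0, 11.5]
force: [-0.2, -0.1, -0.6]
gripper_width: 33.9
gripper_force: 40.0
time_s: 16.73
ee_pos: [623.7, -289.5, 204.0]
ee_rot: [-179.9, 0.1, 11.5]
force: [-0.1, -1.1, -1.2]
gripper_width: 33.9
gripper_force: 20.0
time_s: 17.15
ee_pos: [624.3, -289.6, 203.1]
ee_rot: [180.0, -0.0, 11.5]
force: [0.4, 0.4, -1.0]
gripper_width: 34.0
gripper_force: 10.0
```

```bash
python3 -m crank '[{"grip":0.02,"x":0,"y":0,"z":0.001,"yaw":0},{"grip":0.02,"x":0,"y":0,"z":0.002,"yaw":0},{"grip":0.02,"x":0,"y":0,"z":0.003,"yaw":0},{"grip":0.02,"x":0,"y":0,"z":0.003,"yaw":0},{"grip":0.02,"x":0,"y":0,"z":0.003,"yaw":0}]' 10
python3 -m crank '[{"grip":0.02,"x":0,"y":0,"z":0.001,"yaw":0},{"grip":0.02,"x":0,"y":0,"z":0.002,"yaw":0},{"grip":0.02,"x":0,"y":0,"z":0.002,"yaw":0},{"grip":0.02,"x":0,"y":0,"z":0.002,"yaw":0},{"grip":0.02,"x":0,"y":0,"z":0.002,"yaw":0}]' 5
```

```text
time_s: 17.57
ee_pos: [624.4, -289.7, 200.9]
ee_rot: [180.0, -0.1, 11.5]
force: [-1.0, 0.6, 5.2]
gripper_width: 34.3
gripper_force: 10.0
time_s: 17.98
ee_pos: [624.9, -289.6, 199.2]
ee_rot: [179.9, -0.1, 11.5]
force: [-0.3, 0.9, 5.6]
gripper_width: 34.0
gripper_force: 5.0
```

The eye is carried by the bar. I release and rise.

```bash
python3 -m crank '[{"grip":0.036,"x":0,"y":0,"z":0,"yaw":0},{"grip":0.04,"x":0,"y":0,"z":0,"yaw":0},{"grip":0.05,"x":0,"y":0,"z":0,"yaw":0},{"grip":0.06,"x":0,"y":0,"z":0,"yaw":0},{"grip":0.07,"x":0,"y":0,"z":0,"yaw":0}]' 5
python3 -m crank '[{"grip":0.09,"x":0,"y":0,"z":0,"yaw":0},{"grip":0.09,"x":0,"y":0,"z":0,"yaw":0},{"grip":0.09,"x":0,"y":0,"z":-0.02,"yaw":0},{"grip":0.09,"x":0,"y":0,"z":-0.05,"yaw":0},{"grip":0.09,"x":0,"y":0,"z":-0.08,"yaw":0}]' 20
python3 -m crank '[{"grip":0.09,"x":0,"y":0,"z":-0.04,"yaw":0},{"grip":0.09,"x":0,"y":0,"z":-0.08,"yaw":0},{"grip":0.09,"x":-0.03,"y":0,"z":-0.1,"yaw":0},{"grip":0.09,"x":-0.06,"y":0,"z":-0.1,"yaw":0},{"grip":0.09,"x":-0.09,"y":0,"z":-0.1,"yaw":0}]' 20
python3 - <<'E'
from h import *
s=state();print(s["ee_pos"],s["ee_rot"])
m,f=snap("scene","s11.png");t,g=snap("top","t11.png");w,v=snap("wrist","w11.png")
c=lambda a:cv2.resize(a,(390,300),interpolation=2)
cv2.imwrite("pics/c11.png",np.vstack([np.hstack([c(f[180:380,120:380]),c(g[100:310,280:550])]),np.hstack([c(v),c(f)])]))
E
```

```text
time_s: 18.4
ee_pos: [624.2, -289.6, 197.5]
ee_rot: [-180.0, 0.0, 11.5]
force: [0.5, 0.6, 0.8]
gripper_width: 57.4
gripper_force: 0.0
time_s: 18.82
ee_pos: [623.8, -289.4, 277.8]
ee_rot: [-179.9, 0.1, 11.5]
force: [0.6, -0.4, 0.2]
gripper_width: 88.8
gripper_force: 0.0
time_s: 19.23
ee_pos: [535.8, -307.9, 379.8]
ee_rot: [179.8, -0.2, 11.6]
force: [-0.4, -0.7, -0.0]
gripper_width: 89.8
gripper_force: 0.0
[ 535.83362831 -307.85091194  379.81952883] [ 1.79824671e+02 -1.69593613e-01  1.15608293e+01]
```

View pics/c11.png

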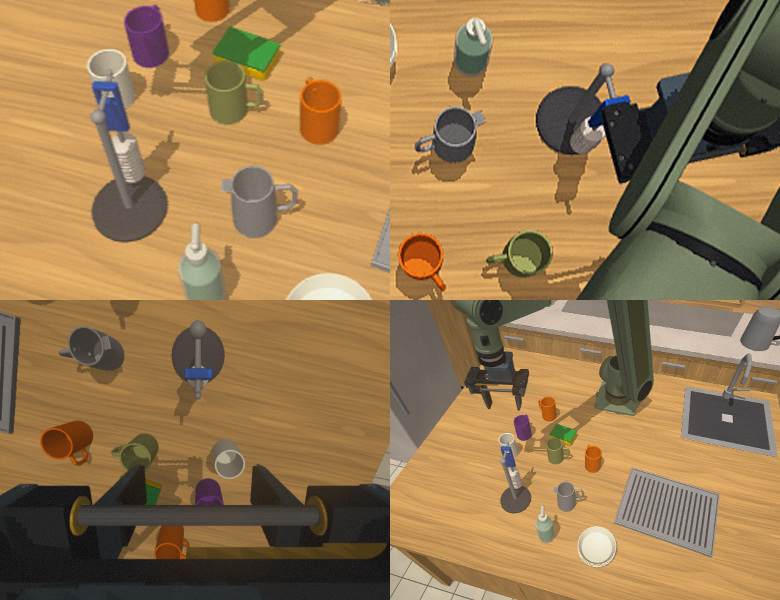

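The brush hangs by its eye on the bar, and mug and jug are where they were. Next I go over the mug, turned so the fingers close across its handle direction.

```bash
python3 -m crank '[{"grip":0.09,"x":-0.015,"y":-0.027,"z":0,"yaw":-0.12},{"grip":0.09,"x":-0.03,"y":-0.054,"z":0,"yaw":-0.24},{"grip":0.09,"x":-0.045,"y":-0.081,"z":0,"yaw":-0.36},{"grip":0.09,"x":-0.06,"y":-0.108,"z":0,"yaw":-0.48},{"grip":0.09,"x":-0.074,"y":-0.135,"z":0,"yaw":-0.6}]' 30
python3 -m crank '[{"grip":0.09,"x":0,"y":0,"z":0,"yaw":-0.12},{"grip":0.09,"x":0,"y":0,"z":0,"yaw":-0.24},{"grip":0.09,"x":0,"y":0,"z":0.0,"yaw":-0.36},{"grip":0.09,"x":0,"y":0,"z":0,"yaw":-0.48},{"grip":0.09,"x":0,"y":0,"z":0,"yaw":-0.6}]' 30
python3 -m crank '[{"grip":0.09,"x":0,"y":0,"z":0.02,"yaw":-0.12},{"grip":0.09,"x":0,"y":0,"z":0.04,"yaw":-0.24},{"grip":0.09,"x":0,"y":0,"z":0.06,"yaw":-0.283},{"grip":0.09,"x":0,"y":0,"z":0.08,"yaw":-0.283},{"grip":0.09,"x":0,"y":0,"z":0.08,"yaw":-0.283}]' 30
python3 - <<'E'
from h import *
s=state();y=np.radians(s["ee_rot"][2])
for n in("wrist","top","scene"):
    m,f=snap(n,n+"12.png");h=cv2.cvtColor(f,cv2.COLOR_BGR2HSV);k=cv2.inRange(h,(30,60,30),(50,200,255))
    if n=="top":k[:240]=0;k[310:]=0
    cs=[c for c in cv2.findContours(k,0,2)[0] if cv2.contourArea(c)>250]
    pp=proj(m,(435.5,-190,95));print(n,"pred",pp)
    for c in cs:print("   ",cv2.boundingRect(c),cv2.contourArea(c))
print(s["ee_pos"],s["ee_rot"])
d=np.array([435.5,-190,0])-s["ee_pos"];print("tool",d[0]*np.cos(y)+d[1]*np.sin(y),d[0]*np.sin(y)-d[1]*np.cos(y))
E
```

```text
time_s: 19.8
ee_pos: [436.6, -188.8, 377.5]
ee_rot: [-180.0, -0.0, 46.2]
force: [-0.8, -0.2, -0.0]
gripper_width: 90.0
gripper_force: 0.0
time_s: 20.22
ee_pos: [437.7, -189.7, 377.8]
ee_rot: [180.0, -0.0, 80.7]
force: [0.4, 0.2, -0.1]
gripper_width: 89.9
gripper_force: 0.0
time_s: 20.63
ee_pos: [435.7, -188.9, 294.0]
ee_rot: [-179.6, -0.3, 96.5]
force: [-0.2, -0.7, -0.3]
gripper_width: 89.7
gripper_force: 0.0
wrist pred [326.1455146  218.73923129]
top pred [376.33086417 276.29744963]
scene pred [269.73911969 229.36229128]
    (336, 140, 73, 40) 450.5
[ 435.66571946 -188.88449607  293.99970655] [-179.62062369   -0.25566983   96.51047767]
tool -1.0895201090443045 -0.2911320672918435
```

Run:
```python
from h import *
f=cv2.imread("pics/wrist12.png");h=cv2.cvtColor(f,cv2.COLOR_BGR2HSV)
for y in range(120,300,15):print(y,[tuple(int(a) for a in h[y,x]) for x in range(240,420,22)])
for n in("scene","wrist"):
    g=cv2.cvtColor(cv2.imread(f"pics/{n}12.png"),cv2.COLOR_BGR2HSV);k=cv2.inRange(g,(27,90,15),(48,255,160))
    print(n,[(cv2.boundingRect(c),cv2.contourArea(c)) for c in cv2.findContours(k,0,2)[0] if cv2.contourArea(c)>100])
```

```text
120 [(17, 145, 176), (17, 148, 171), (17, 141, 168), (17, 149, 173), (17, 148, 162), (17, 155, 155), (17, 149, 149), (17, 145, 164), (17, 143, 162)]
135 [(18, 139, 123), (17, 141, 125), (17, 148, 124), (17, 148, 178), (17, 145, 157), (18, 144, 156), (17, 141, 163), (17, 144, 175), (16, 145, 163)]
150 [(20, 165, 116), (17, 144, 173), (18, 145, 125), (17, 146, 133), (17, 146, 148), (17, 139, 169), (18, 148, 159), (17, 144, 170), (16, 141, 168)]
165 [(54, 155, 87), (60, 155, 125), (18, 143, 125), (17, 145, 142), (29, 119, 129), (16, 144, 172), (17, 147, 165), (17, 147, 170), (17, 144, 174)]
180 [(56, 146, 91), (56, 151, 93), (18, 145, 125), (18, 149, 120), (28, 118, 127), (17, 147, 172), (17, 144, 158), (17, 150, 167), (17, 151, 169)]
195 [(59, 152, 99), (23, 227, 118), (18, 139, 128), (27, 116, 97), (29, 112, 132), (27, 118, 132), (17, 139, 160), (17, 149, 159), (17, 147, 174)]
210 [(62, 172, 123), (17, 141, 168), (18, 144, 170), (26, 121, 95), (29, 110, 95), (26, 121, 95), (17, 142, 158), (17, 144, 161), (17, 148, 171)]
225 [(60, 153, 123), (17, 140, 166), (17, 145, 163), (25, 117, 85), (28, 112, 91), (24, 118, 80), (17, 150, 153), (16, 138, 155), (17, 146, 175)]
240 [(61, 150, 124), (18, 149, 161), (17, 144, 172), (22, 133, 144), (24, 118, 82), (27, 120, 132), (17, 145, 162), (17, 141, 157), (17, 144, 170)]
255 [(17, 144, 177), (17, 140, 164), (17, 147, 184), (17, 147, 172), (18, 145, 179), (17, 144, 170), (17, 143, 164), (17, 144, 117), (17, 144, 172)]
270 [(17, 148, 171), (17, 145, 176), (17, 147, 185), (18, 149, 166), (17, 152, 175), (16, 145, 162), (17, 144, 158), (16, 132, 120), (16, 112, 59)]
285 [(17, 146, 166), (17, 144, 175), (17, 142, 183), (17, 148, 159), (17, 145, 171), (18, 146, 170), (17, 146, 168), (17, 146, 175), (17, 132, 54)]
scene [((257, 220, 38, 43), 984.5), ((428, 0, 20, 49), 290.0)]
wrist [((297, 184, 64, 65), 3119.5), ((324, 159, 10, 23), 114.5)]
```

The mug is centred at wrist px (329,217) with its handle straight ahead at (329,170), so it is aligned. I descend and grasp.

```bash
python3 -m crank '[{"grip":0.09,"x":-0.001,"y":0.002,"z":0.03,"yaw":0},{"grip":0.09,"x":-0.001,"y":0.002,"z":0.065,"yaw":0},{"grip":0.09,"x":-0.001,"y":0.002,"z":0.1,"yaw":0},{"grip":0.09,"x":-0.001,"y":0.002,"z":0.13,"yaw":0},{"grip":0.09,"x":-0.001,"y":0.002,"z":0.15,"yaw":0}]' 30
python3 -m crank '[{"grip":0.09,"x":0,"y":0,"z":0.03,"yaw":0},{"grip":0.09,"x":0,"y":0,"z":0.06,"yaw":0},{"grip":0.09,"x":0,"y":0,"z":0.084,"yaw":0},{"grip":0.09,"x":0,"y":0,"z":0.084,"yaw":0},{"grip":0.07,"x":0,"y":0,"z":0.084,"yaw":0}]' 30
python3 -m crank '[{"grip":0.06,"x":0,"y":0,"z":0,"yaw":0},{"grip":0.055,"x":0,"y":0,"z":0,"yaw":0},{"grip":0.055,"x":0,"y":0,"z":0,"yaw":0},{"grip":0.055,"x":0,"y":0,"z":0,"yaw":0},{"grip":0.055,"x":0,"y":0,"z":0,"yaw":0}]' 30
```

```text
time_s: 21.2
ee_pos: [438.9, -190.7, 146.8]
ee_rot: [-180.0, -0.0, 96.5]
force: [0.6, 1.0, -0.4]
gripper_width: 90.1
gripper_force: 0.0
time_s: 21.62
ee_pos: [439.7, -191.1, 64.4]
ee_rot: [180.0, 0.0, 96.5]
force: [0.9, 0.4, 0.4]
gripper_width: 85.6
gripper_force: 0.0
time_s: 22.03
ee_pos: [439.6, -191.3, 65.7]
ee_rot: [179.9, 0.1, 96.5]
force: [-0.5, -0.3, 6.6]
gripper_width: 66.2
gripper_force: 30.0
```

```bash
python3 -m crank '[{"grip":0.055,"x":0,"y":0,"z":-0.02,"yaw":0},{"grip":0.055,"x":0,"y":0,"z":-0.05,"yaw":0},{"grip":0.055,"x":0,"y":0,"z":-0.085,"yaw":0},{"grip":0.055,"x":0,"y":0,"z":-0.115,"yaw":0},{"grip":0.055,"x":0,"y":0,"z":-0.13,"yaw":0}]' 30
python3 -m crank '[{"grip":0.055,"x":0.015,"y":0.003,"z":0,"yaw":0},{"grip":0.055,"x":0.04,"y":0.009,"z":0,"yaw":0},{"grip":0.055,"x":0.075,"y":0.017,"z":0,"yaw":0},{"grip":0.055,"x":0.11,"y":0.025,"z":0,"yaw":0},{"grip":0.055,"x":0.145,"y":0.033,"z":0,"yaw":0}]' 30
python3 -m crank '[{"grip":0.055,"x":0.035,"y":0.008,"z":0,"yaw":0},{"grip":0.055,"x":0.07,"y":0.016,"z":0,"yaw":0},{"grip":0.055,"x":0.105,"y":0.024,"z":0,"yaw":0},{"grip":0.055,"x":0.14,"y":0.032,"z":0,"yaw":0},{"grip":0.055,"x":0.175,"y":0.04,"z":0,"yaw":0}]' 30
python3 -m crank '[{"grip":0.055,"x":0.035,"y":0.008,"z":0,"yaw":0},{"grip":0.055,"x":0.07,"y":0.016,"z":0,"yaw":0},{"grip":0.055,"x":0.095,"y":0.022,"z":0,"yaw":0},{"grip":0.055,"x":0.11,"y":0.026,"z":0,"yaw":0},{"grip":0.055,"x":0.112,"y":0.027,"z":0,"yaw":0}]' 30
python3 -m crank '[{"grip":0.055,"x":0,"y":0,"z":0,"yaw":0},{"grip":0.055,"x":0,"y":0,"z":0.03,"yaw":0},{"grip":0.055,"x":0,"y":0,"z":0.06,"yaw":0},{"grip":0.055,"x":0,"y":0,"z":0.09,"yaw":0},{"grip":0.055,"x":0,"y":0,"z":0.11,"yaw":0}]' 30
python3 -m crank '[{"grip":0.055,"x":0,"y":0,"z":0.004,"yaw":0},{"grip":0.055,"x":0,"y":0,"z":0.006,"yaw":0},{"grip":0.055,"x":0,"y":0,"z":0.008,"yaw":0},{"grip":0.055,"x":0,"y":0,"z":0.009,"yaw":0},{"grip":0.055,"x":0,"y":0,"z":0.009,"yaw":0}]' 30
```

```text
time_s: 22.45
ee_pos: [440.2, -191.4, 198.2]
ee_rot: [179.6, 0.2, 96.5]
force: [0.3, 0.5, -2.0]
gripper_width: 66.1
gripper_force: 30.0
time_s: 22.87
ee_pos: [454.9, -41.7, 194.4]
ee_rot: [179.9, 0.0, 96.4]
force: [0.6, -0.6, -3.0]
gripper_width: 66.3
gripper_force: 30.0
time_s: 23.28
ee_pos: [474.8, 137.1, 194.3]
ee_rot: [180.0, 0.0, 96.5]
force: [0.5, -0.4, -3.3]
gripper_width: 65.9
gripper_force: 30.0
time_s: 23.7
ee_pos: [489.5, 252.2, 193.9]
ee_rot: [180.0, -0.0, 96.6]
force: [-0.0, -0.3, -2.7]
gripper_width: 65.8
gripper_force: 30.0
time_s: 24.12
ee_pos: [487.9, 247.0, 81.7]
ee_rot: [-179.8, 0.1, 96.4]
force: [0.2, -0.5, -1.6]
gripper_width: 66.0
gripper_force: 30.0
time_s: 24.53
ee_pos: [490.2, 249.8, 76.2]
ee_rot: [179.9, -0.0, 96.5]
force: [-0.2, -0.2, -3.1]
gripper_width: 66.2
gripper_force: 30.0
```

```bash
python3 -m crank '[{"grip":0.055,"x":0,"y":0,"z":0.001,"yaw":0},{"grip":0.055,"x":0,"y":0,"z":0.002,"yaw":0},{"grip":0.055,"x":0,"y":0,"z":0.002,"yaw":0},{"grip":0.055,"x":0,"y":0,"z":0.002,"yaw":0},{"grip":0.055,"x":0,"y":0,"z":0.002,"yaw":0}]' 30
python3 -m crank '[{"grip":0.055,"x":0,"y":0,"z":0.001,"yaw":0},{"grip":0.055,"x":0,"y":0,"z":0.001,"yaw":0},{"grip":0.055,"x":0,"y":0,"z":0.001,"yaw":0},{"grip":0.055,"x":0,"y":0,"z":0.001,"yaw":0},{"grip":0.055,"x":0,"y":0,"z":0.001,"yaw":0}]' 20
```

```text
time_s: 24.95
ee_pos: [489.9, 250.0, 73.7]
ee_rot: [179.9, -0.0, 96.5]
force: [-0.3, 0.2, 2.8]
gripper_width: 66.1
gripper_force: 30.0
time_s: 25.37
ee_pos: [489.9, 250.1, 73.7]
ee_rot: [179.9, -0.0, 96.5]
force: [-2.1, -0.4, 10.7]
gripper_width: 66.3
gripper_force: 20.0
```

The mug rests on the tray floor. I release, rise and go over the jug.

```bash
python3 -m crank '[{"grip":0.07,"x":0,"y":0,"z":-0.001,"yaw":0},{"grip":0.08,"x":0,"y":0,"z":-0.001,"yaw":0},{"grip":0.09,"x":0,"y":0,"z":-0.001,"yaw":0},{"grip":0.09,"x":0,"y":0,"z":-0.001,"yaw":0},{"grip":0.09,"x":0,"y":0,"z":-0.001,"yaw":0}]' 20
python3 -m crank '[{"grip":0.09,"x":0,"y":0,"z":-0.01,"yaw":0},{"grip":0.09,"x":0,"y":0,"z":-0.04,"yaw":0},{"grip":0.09,"x":0,"y":0,"z":-0.08,"yaw":0},{"grip":0.09,"x":0,"y":0,"z":-0.12,"yaw":0},{"grip":0.09,"x":0,"y":0,"z":-0.16,"yaw":0}]' 20
python3 -m crank '[{"grip":0.09,"x":-0.03,"y":0.009,"z":-0.03,"yaw":-0.05},{"grip":0.09,"x":-0.065,"y":0.02,"z":-0.04,"yaw":-0.1},{"grip":0.09,"x":-0.1,"y":0.03,"z":-0.05,"yaw":-0.15},{"grip":0.09,"x":-0.135,"y":0.04,"z":-0.06,"yaw":-0.2},{"grip":0.09,"x":-0.17,"y":0.05,"z":-0.06,"yaw":-0.244}]' 20
python3 -c "
from h import *
s=state();y=np.radians(s['ee_rot'][2]);d=np.array([631,-82,0])-s['ee_pos'];print(d[0]*np.cos(y)+d[1]*np.sin(y),d[0]*np.sin(y)-d[1]*np.cos(y))"
```

```text
time_s: 25.78
ee_pos: [489.2, 249.6, 72.6]
ee_rot: [-180.0, 0.0, 96.5]
force: [0.3, 0.8, 0.7]
gripper_width: 89.8
gripper_force: 0.0
time_s: 26.2
ee_pos: [489.0, 249.5, 235.2]
ee_rot: [-180.0, 0.0, 96.5]
force: [0.4, -0.5, -0.1]
gripper_width: 89.9
gripper_force: 0.0
time_s: 26.62
ee_pos: [559.4, 85.0, 296.3]
ee_rot: [179.7, 0.1, 110.6]
force: [-0.1, 0.0, 0.8]
gripper_width: 89.9
gripper_force: 0.0
-181.55372143046654 8.216027283544783
```

```bash
python3 -m crank '[{"grip":0.09,"x":-0.035,"y":0.002,"z":0,"yaw":0},{"grip":0.09,"x":-0.075,"y":0.003,"z":0,"yaw":0},{"grip":0.09,"x":-0.115,"y":0.005,"z":0,"yaw":0},{"grip":0.09,"x":-0.15,"y":0.007,"z":0,"yaw":0},{"grip":0.09,"x":-0.181,"y":0.008,"z":0,"yaw":0}]' 20
python3 -m crank '[{"grip":0.09,"x":0,"y":0,"z":0,"yaw":0},{"grip":0.09,"x":0,"y":0,"z":0,"yaw":0},{"grip":0.09,"x":0,"y":0,"z":0,"yaw":0},{"grip":0.09,"x":0,"y":0,"z":0,"yaw":0},{"grip":0.09,"x":0,"y":0,"z":0,"yaw":0}]' 20
python3 - <<'E'
from h import *
s=state();print(s["ee_pos"],s["ee_rot"]);w,v=snap("wrist","w13.png");m,f=snap("scene","s13.png")
print(proj(w,(631,-82,108)))
h=cv2.cvtColor(v,cv2.COLOR_BGR2HSV);k=cv2.inRange(h,(0,0,20),(179,50,170));k[255:]=0
print([(cv2.boundingRect(c),cv2.contourArea(c)) for c in cv2.findContours(k,0,2)[0] if cv2.contourArea(c)>150])
c=lambda a:cv2.resize(a,(390,300),interpolation=2)
cv2.imwrite("pics/c13.png",np.vstack([np.hstack([c(v),c(v[60:330,160:500])]),np.hstack([c(f),c(f[240:420,350:570])])]))
E
```

```text
time_s: 27.03
ee_pos: [629.5, -82.8, 293.5]
ee_rot: [180.0, 0.0, 110.4]
force: [0.3, 1.2, 0.6]
gripper_width: 90.1
gripper_force: 0.0
time_s: 27.45
ee_pos: [628.6, -79.0, 293.4]
ee_rot: [180.0, -0.0, 110.5]
force: [-0.0, 0.3, 0.8]
gripper_width: 90.4
gripper_force: 0.0
[628.60801802 -79.00656093 293.4488003 ] [ 1.79978844e+02 -5.90309174e-04  1.10549983e+02]
[326.15772232 223.4487009 ]
[((298, 153, 64, 102), 3307.0), ((458, 57, 130, 131), 2799.0), ((323, 0, 122, 51), 3113.5)]
```

View pics/c13.png

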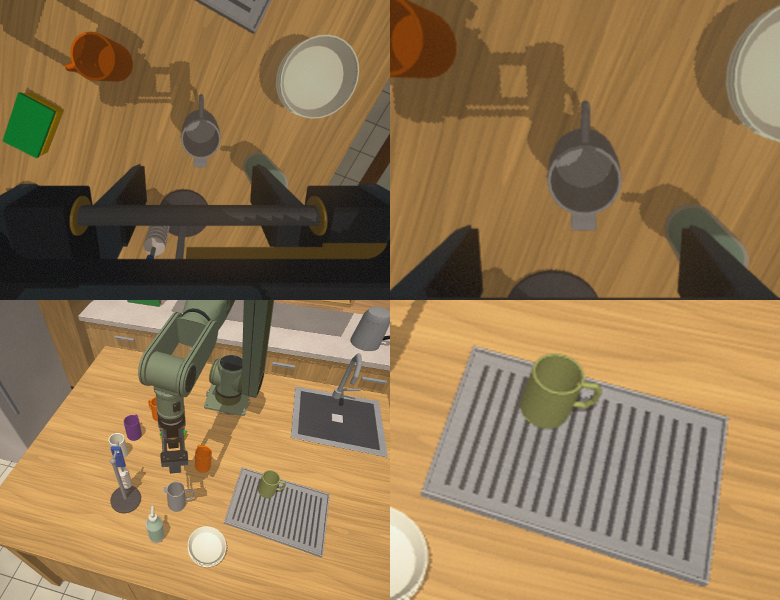

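The mug stands on the tray, and the jug is centred ahead with its handle at panel (200,103) pointing straight up and its lip straight down. Aligned, so I descend and grasp.

```bash
python3 -m crank '[{"grip":0.09,"x":-0.001,"y":0.003,"z":0.03,"yaw":0},{"grip":0.09,"x":-0.001,"y":0.003,"z":0.065,"yaw":0},{"grip":0.09,"x":-0.001,"y":0.003,"z":0.1,"yaw":0},{"grip":0.09,"x":-0.001,"y":0.003,"z":0.13,"yaw":0},{"grip":0.09,"x":-0.001,"y":0.003,"z":0.15,"yaw":0}]' 30
python3 -m crank '[{"grip":0.09,"x":0,"y":0,"z":0.03,"yaw":0},{"grip":0.09,"x":0,"y":0,"z":0.06,"yaw":0},{"grip":0.09,"x":0,"y":0,"z":0.084,"yaw":0},{"grip":0.09,"x":0,"y":0,"z":0.084,"yaw":0},{"grip":0.07,"x":0,"y":0,"z":0.084,"yaw":0}]' 30
python3 -m crank '[{"grip":0.06,"x":0,"y":0,"z":0,"yaw":0},{"grip":0.055,"x":0,"y":0,"z":0,"yaw":0},{"grip":0.055,"x":0,"y":0,"z":0,"yaw":0},{"grip":0.055,"x":0,"y":0,"z":0,"yaw":0},{"grip":0.055,"x":0,"y":0,"z":0,"yaw":0}]' 30
```

```text
time_s: 27.97
ee_pos: [630.4, -79.3, 139.8]
ee_rot: [-179.8, -0.1, 110.5]
force: [-1.7, -0.2, 0.9]
gripper_width: 89.7
gripper_force: 0.0
time_s: 28.38
ee_pos: [631.5, -79.6, 58.3]
ee_rot: [-179.9, -0.1, 110.5]
force: [1.0, -0.5, 1.7]
gripper_width: 85.9
gripper_force: 0.0
time_s: 28.8
ee_pos: [633.5, -80.4, 61.2]
ee_rot: [179.8, 0.1, 110.5]
force: [-0.7, 0.4, 6.8]
gripper_width: 68.1
gripper_force: 30.0
```

```bash
python3 -m crank '[{"grip":0.055,"x":0,"y":0,"z":-0.02,"yaw":0},{"grip":0.055,"x":0,"y":0,"z":-0.05,"yaw":0},{"grip":0.055,"x":0,"y":0,"z":-0.085,"yaw":0},{"grip":0.055,"x":0,"y":0,"z":-0.115,"yaw":0},{"grip":0.055,"x":0,"y":0,"z":-0.14,"yaw":0}]' 30
python3 -m crank '[{"grip":0.055,"x":0.015,"y":0.004,"z":0,"yaw":0},{"grip":0.055,"x":0.04,"y":0.011,"z":0,"yaw":0},{"grip":0.055,"x":0.075,"y":0.021,"z":0,"yaw":0},{"grip":0.055,"x":0.11,"y":0.031,"z":0,"yaw":0},{"grip":0.055,"x":0.145,"y":0.041,"z":0,"yaw":0}]' 30
python3 -m crank '[{"grip":0.055,"x":0.035,"y":0.01,"z":0,"yaw":0},{"grip":0.055,"x":0.07,"y":0.02,"z":0,"yaw":0},{"grip":0.055,"x":0.105,"y":0.03,"z":0,"yaw":0},{"grip":0.055,"x":0.14,"y":0.041,"z":0,"yaw":0},{"grip":0.055,"x":0.175,"y":0.051,"z":0,"yaw":0}]' 30
python3 -m crank '[{"grip":0.055,"x":0.035,"y":0.01,"z":0,"yaw":0},{"grip":0.055,"x":0.07,"y":0.02,"z":0,"yaw":0},{"grip":0.055,"x":0.09,"y":0.026,"z":0,"yaw":0},{"grip":0.055,"x":0.1,"y":0.03,"z":0,"yaw":0},{"grip":0.055,"x":0.104,"y":0.031,"z":0,"yaw":0}]' 30
python3 -m crank '[{"grip":0.055,"x":0,"y":0,"z":0,"yaw":0},{"grip":0.055,"x":0,"y":0,"z":0.03,"yaw":0},{"grip":0.055,"x":0,"y":0,"z":0.06,"yaw":0},{"grip":0.055,"x":0,"y":0,"z":0.09,"yaw":0},{"grip":0.055,"x":0,"y":0,"z":0.12,"yaw":0}]' 30
python3 -m crank '[{"grip":0.055,"x":0,"y":0,"z":0.004,"yaw":0},{"grip":0.055,"x":0,"y":0,"z":0.006,"yaw":0},{"grip":0.055,"x":0,"y":0,"z":0.008,"yaw":0},{"grip":0.055,"x":0,"y":0,"z":0.009,"yaw":0},{"grip":0.055,"x":0,"y":0,"z":0.009,"yaw":0}]' 30
```

```text
time_s: 29.22
ee_pos: [632.2, -80.3, 201.4]
ee_rot: [179.9, 0.1, 110.4]
force: [0.7, -0.3, -3.7]
gripper_width: 68.4
gripper_force: 30.0
time_s: 29.63
ee_pos: [618.3, 71.8, 197.3]
ee_rot: [-179.8, -0.1, 110.4]
force: [0.7, -0.5, -2.5]
gripper_width: 68.2
gripper_force: 30.0
time_s: 30.05
ee_pos: [604.8, 253.9, 197.2]
ee_rot: [-179.8, -0.0, 110.5]
force: [0.5, -1.1, -2.6]
gripper_width: 68.0
gripper_force: 30.0
time_s: 30.47
ee_pos: [598.0, 361.8, 197.0]
ee_rot: [-179.8, 0.0, 110.6]
force: [0.5, -0.1, -3.8]
gripper_width: 68.3
gripper_force: 30.0
time_s: 30.88
ee_pos: [599.5, 357.6, 77.9]
ee_rot: [-180.0, 0.1, 110.3]
force: [1.0, -0.8, -3.2]
gripper_width: 68.1
gripper_force: 30.0
time_s: 31.3
ee_pos: [600.1, 360.1, 71.8]
ee_rot: [179.8, -0.0, 110.4]
force: [0.9, 0.3, -2.9]
gripper_width: 68.0
gripper_force: 30.0
```

```bash
python3 -m crank '[{"grip":0.055,"x":0,"y":0,"z":0.001,"yaw":0},{"grip":0.055,"x":0,"y":0,"z":0.002,"yaw":0},{"grip":0.055,"x":0,"y":0,"z":0.002,"yaw":0},{"grip":0.055,"x":0,"y":0,"z":0.002,"yaw":0},{"grip":0.055,"x":0,"y":0,"z":0.002,"yaw":0}]' 30
python3 -m crank '[{"grip":0.055,"x":0,"y":0,"z":0.001,"yaw":0},{"grip":0.055,"x":0,"y":0,"z":0.001,"yaw":0},{"grip":0.055,"x":0,"y":0,"z":0.001,"yaw":0},{"grip":0.055,"x":0,"y":0,"z":0.001,"yaw":0},{"grip":0.055,"x":0,"y":0,"z":0.001,"yaw":0}]' 20
```

```text
time_s: 31.72
ee_pos: [599.7, 360.3, 69.1]
ee_rot: [179.9, -0.0, 110.5]
force: [-0.5, -0.1, 3.4]
gripper_width: 68.2
gripper_force: 30.0
time_s: 32.13
ee_pos: [599.7, 360.4, 69.1]
ee_rot: [179.9, -0.0, 110.5]
force: [-1.1, -0.7, 8.2]
gripper_width: 68.3
gripper_force: 20.0
```

The jug rests on the tray. I release, rise and check by numbers.

```bash
python3 -m crank '[{"grip":0.075,"x":0,"y":0,"z":-0.001,"yaw":0},{"grip":0.085,"x":0,"y":0,"z":-0.001,"yaw":0},{"grip":0.09,"x":0,"y":0,"z":-0.001,"yaw":0},{"grip":0.09,"x":0,"y":0,"z":-0.001,"yaw":0},{"grip":0.09,"x":0,"y":0,"z":-0.001,"yaw":0}]' 20
python3 -m crank '[{"grip":0.09,"x":0,"y":0,"z":-0.01,"yaw":0},{"grip":0.09,"x":0,"y":0,"z":-0.04,"yaw":0},{"grip":0.09,"x":0,"y":0,"z":-0.08,"yaw":0},{"grip":0.09,"x":0,"y":0,"z":-0.12,"yaw":0},{"grip":0.09,"x":0,"y":0,"z":-0.16,"yaw":0}]' 20
python3 -m crank '[{"grip":0.09,"x":-0.04,"y":-0.02,"z":-0.03,"yaw":0},{"grip":0.09,"x":-0.08,"y":-0.04,"z":-0.06,"yaw":0},{"grip":0.09,"x":-0.11,"y":-0.07,"z":-0.09,"yaw":0},{"grip":0.09,"x":-0.14,"y":-0.1,"z":-0.12,"yaw":0},{"grip":0.09,"x":-0.16,"y":-0.13,"z":-0.14,"yaw":0}]' 20
python3 -m crank '[{"grip":0.09,"x":-0.03,"y":-0.03,"z":0,"yaw":0},{"grip":0.09,"x":-0.06,"y":-0.06,"z":0,"yaw":0},{"grip":0.09,"x":-0.09,"y":-0.07,"z":0,"yaw":0},{"grip":0.09,"x":-0.12,"y":-0.08,"z":0,"yaw":0},{"grip":0.09,"x":-0.14,"y":-0.08,"z":0,"yaw":0}]' 20
python3 - <<'E'
from h import *
m,f=snap("scene","s14.png")
def blobs(f,lo,hi,a):
    k=cv2.inRange(cv2.cvtColor(f,cv2.COLOR_BGR2HSV),lo,hi);return [(cv2.boundingRect(c),cv2.contourArea(c)) for c in cv2.findContours(k,0,2)[0] if cv2.contourArea(c)>a]
for n in("s11","s13","s14"):
    g=cv2.imread(f"pics/{n}.png")
    print(n,"green",blobs(g,(27,90,30),(48,255,200),300),"blue",blobs(g,(100,120,40),(125,255,255),60))
for n,X,H in(("mug",(490,250),95),("jug",(600,360),108)):
    print(n,"base",proj(m,(*X,8)).round(),"rim",proj(m,(*X,8+H)).round())
d=cv2.absdiff(cv2.imread("pics/s0.png") if 0 else cv2.imread("pics/scene0.png"),f).max(2);k=(d>45).astype(np.uint8)
print("changed",[cv2.boundingRect(c) for c in cv2.findContours(k,0,2)[0] if cv2.contourArea(c)>60])
d=cv2.absdiff(cv2.imread("pics/s13.png"),f).max(2);k=(d>45).astype(np.uint8)
print("changed since13",[cv2.boundingRect(c) for c in cv2.findContours(k,0,2)[0] if cv2.contourArea(c)>60])
E
```

```text
time_s: 32.55
ee_pos: [599.1, 359.9, 67.4]
ee_rot: [-180.0, 0.0, 110.5]
force: [-0.5, -0.9, 0.1]
gripper_width: 89.9
gripper_force: 0.0
time_s: 32.97
ee_pos: [598.9, 359.8, 230.3]
ee_rot: [180.0, 0.0, 110.5]
force: [1.2, 0.6, -0.2]
gripper_width: 89.7
gripper_force: 0.0
time_s: 33.38
ee_pos: [550.8, 195.0, 346.6]
ee_rot: [179.9, 0.0, 110.4]
force: [0.5, -1.0, 0.1]
gripper_width: 89.9
gripper_force: 0.0
time_s: 33.8
ee_pos: [523.6, 34.7, 346.4]
ee_rot: [179.9, 0.1, 110.4]
force: [-0.2, 0.6, -0.4]
gripper_width: 90.0
gripper_force: 0.0
s11 green [((257, 220, 38, 43), 896.5), ((402, 85, 23, 45), 520.0), ((390, 0, 32, 95), 1211.5)] blue [((182, 235, 20, 32), 137.5)]
s13 green [((424, 272, 45, 45), 1229.5)] blue [((190, 245, 12, 22), 66.0)]
s14 green [((424, 272, 45, 45), 1238.5)] blue []
mug base [436. 305.] rim [444. 283.]
jug base [478. 356.] rim [492. 334.]
changed [(268, 291, 56, 48), (423, 272, 46, 45), (181, 234, 49, 68), (256, 221, 44, 43), (172, 180, 31, 41), (390, 91, 10, 20), (351, 86, 33, 8), (342, 19, 42, 46), (182, 0, 280, 286), (382, 0, 35, 91), (373, 0, 38, 24), (337, 0, 16, 51), (314, 0, 33, 49), (119, 0, 79, 120)]
changed since13 [(470, 331, 9, 36), (491, 324, 7, 23), (418, 163, 17, 20), (358, 128, 29, 25), (329, 121, 89, 165), (423, 117, 30, 45), (362, 101, 19, 11), (398, 81, 14, 21), (343, 19, 59, 101), (227, 13, 135, 326), (439, 0, 24, 84), (407, 0, 19, 77), (399, 0, 16, 63), (376, 0, 24, 24), (346, 0, 16, 27)]
```

Run:
```python
from h import *
im={n:cv2.imread(f"pics/{n}.png") for n in("s11","s13","s14")}
for n,g in im.items():
    k=cv2.inRange(cv2.cvtColor(g,cv2.COLOR_BGR2HSV),(98,90,20),(128,255,255));k[:225]=0;k[300:]=0;k[:,:170]=0;k[:,230:]=0
    ys,xs=np.nonzero(k);print(n,len(xs),xs.min(),xs.max(),ys.min(),ys.max(),xs.mean(),ys.mean())
    print(cv2.absdiff(im["s14"],g)[225:320,170:225].max(2).mean())
g=cv2.cvtColor(im["s14"],cv2.COLOR_BGR2HSV)
r=g[322:372,460:530];k=((r[...,1]<60)).astype(int)
print("tray px sat<60; row means V:",r[::6,::7,2].tolist())
m,f=snap("top","t14.png");print([proj(m,(600,360,116)).round(),proj(m,(490,250,103)).round()])
```

```text
s11 369 182 204 234 266 194.15989159891598 250.6178861788618
5.656650717703349
s13 368 182 204 234 266 194.17934782608697 250.63315217391303
6.930143540669857
s14 361 182 204 234 266 194.1135734072022 250.60664819944597
0.0
tray px sat<60; row means V: [[118, 84, 108, 155, 107, 151, 107, 78, 121, 157], [155, 110, 80, 107, 114, 111, 119, 91, 79, 134], [152, 153, 143, 110, 114, 105, 92, 107, 89, 121], [154, 126, 86, 130, 112, 102, 81, 156, 116, 75], [115, 89, 103, 113, 155, 94, 117, 137, 129, 73], [87, 93, 110, 112, 116, 115, 107, 157, 151, 92], [90, 104, 114, 117, 118, 107, 122, 154, 155, 114], [145, 88, 115, 118, 114, 101, 81, 151, 149, 156], [157, 100, 83, 133, 152, 144, 85, 123, 152, 155]]
[array([120., 205.]), array([172., 255.])]
```

The brush hangs still (its mask is unchanged from s11 to s14), the mug is unchanged on the tray, and the image changes at the jug's place fit it standing where I released it.

```bash
python3 -c "from workcell import *;print(job_done())"
```

```text
the job is handed in; nothing more can be done
None
```

The job is handed in at about 34 s: no glass was on the worktop, so I washed the green mug first and then the milk jug, stood both on the draining tray and hung the brush by its eye on the hook; the jug's upright stance there rests on contact force and image differences, as my picture views were used up.

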